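# Load a blood sample and push the stuck analyser carriage home

### The job

Take the long sample tube from the white stand and stand it fully down in the socket of the analyser's sample carriage. The carriage is stuck in its loading notch: push it until it breaks free, slide it on into the analyser until it meets the hidden end stop and its spring bolt has dropped, and seat it there with a short steady push of about 10 N, never driving it hard against the stop. Leave it home with the tube standing in it, and leave the two short tubes, the bottle, the jar and the steel tray where they are.

Things in the scene. Friction and masses are not known exactly. Their poses are not given: they have to be found in the camera images.
- rail: Fixed slide rail on the table: aluminium base 96 mm wide, 510 mm long, steel side guides up to 31 mm high, end plate 32 mm high at y = 270 mm. Origin: on the table, on the rail's centre line, under the mouth of the analyser's tunnel. y runs along the rail, out of the tunnel to the loading end; the carriage travels along -y into the tunnel. z up.
- analyser: White benchtop blood analyser, fixed, origin and axes as rail: front face at y = 0, housing to y = -300 mm, x = -85 to +185 mm, 200 mm high. A dark tunnel 104 mm wide, 155 mm high runs in over the rail. The rigid end stop deep inside cannot be seen and its setting differs each time. It is delicate: never press the carriage on it with more than 20 N.
- carriage: Grey sled on the rail, 50 mm wide, 232 mm long, deck 27 mm high, 0.3 to 0.65 kg, moves only along the rail. Origin: on the table under its socket's axis; axes as rail. Starts at rail y = 85 mm, stuck in the loading notch: gives up to 5 mm, breaks free suddenly at 10 to 17 N, may jump ahead some mm, then drags with 3 to 4 N and stays where left. It is home after 110 to 150 mm of travel.
- socket (a point): Point on the carriage: centre of the floor of its tube socket, 31 mm above the table. The socket is a round upright hole of 15 mm diameter, 34 mm deep, with a 2 mm bevel at its mouth, 65 mm above the table, in a white block 44 x 44 mm.
- push_tab (a point): Point on the carriage, 140 mm behind the socket: middle of the top edge of its upright push tab, 100 mm above the table. The tab is a plate across the rail, 50 mm wide, 10 mm thick, from the deck (27 mm) up; its rear face (5 mm to the +y side) is for pushing. Free space behind it above 32 mm. With the carriage home the tab is still at least 70 mm outside the housing.
- bolt (a joint): Spring bolt of the carriage, 65 mm ahead of the tab: a vertical pin with a black knob 17 mm across, top 58 mm above the table. Value: how far it is raised (m): 0 when dropped into the loading notch or the home notch, about 0.0035 in between. It works by itself as the carriage is pushed, and drops at home just as the carriage's nose meets the end stop.
- stand: Fixed white stand 190 x 58 x 45 mm with three round holes (15 mm wide, floor 12 mm above the table) in a row along its x axis, at x = -62, 0 and +62 mm; the long tube and the two short ones stand in them in any order. Origin: centre of its underside.
- long_tube: The sample: a capped blood tube, clear with a white label, 13 mm in diameter, 106 mm long in all (the two others are 81 mm), about 15 g, loose. The ribbed grey cap is 17 mm in diameter and makes up the top 24 mm (82 to 106 mm from the bottom). Origin: centre of its flat bottom, which is bevelled; z along the tube, up.
- short_tube_a: Capped blood tube like the sample but 81 mm long in all, not to be moved. Origin: centre of its bottom.
- short_tube_b: Capped blood tube like the sample but 81 mm long in all, not to be moved. Origin: centre of its bottom.
- antiseptic: Brown bottle with a green cap, 56 mm in diameter, 130 mm high, loose bystander. Origin: centre of its underside.
- swab_jar: Steel jar with a knobbed lid, 76 mm in diameter, 114 mm high, loose bystander. Origin: centre of its underside.
- steel_tray: Shallow steel tray 100 x 170 x 22 mm with a strap clip in it, loose bystander on the robot's side of the rail. Origin: centre of its underside.
Mind the look-alikes: they are no part of the job. What is shaped like the long_tube but orange or pink is not meant.

How it is judged:
On the way, in this order (a step that is already met when the one before it is completed fails the run):
1. the long tube stands fully down in the carriage's socket and is let go, the carriage still in its loading notch (horizontal distance between long_tube and socket below 0.004 m and z of long_tube in the frame of socket below 0.004 m and angle between long_tube's own z axis and vertical below 0.12 rad and contact force between the fingers and long_tube below 0.1 N and y of carriage in the frame of rail above 0.08 m), for 0.2 s.
2. the carriage has broken free of its loading notch (y of carriage in the frame of rail below 0.07 m).
3. with the bolt dropped at home, the carriage is pressed on the end stop with more than 5 N (value of joint bolt below 0.0012 m and y of carriage in the frame of rail below -0.02 m and contact force between carriage and analyser above 5 N), for 0.2 s.
At the end, for the whole second after the job is handed in: The carriage is home in the analyser and at rest, its bolt dropped into the home notch (raised less than 1.2 mm), and the long tube stands upright in the carriage's socket, within 4 mm of its floor and axis (y of carriage in the frame of rail below -0.02 m and value of joint bolt below 0.0012 m and linear speed of carriage below 0.01 m/s and horizontal distance between long_tube and socket below 0.004 m and z of long_tube in the frame of socket below 0.004 m and angle between long_tube's own z axis and vertical below 0.12 rad); the robot touches nothing.
It fails at once if the carriage presses on the analyser's end stop with more than 20 N (contact force between carriage and analyser above 20 N).
It fails at once if a short tube is moved more than 15 mm (distance of any of short_tube_a, short_tube_b from where it was at the start of the episode above 0.015 m).
It fails at once if the antiseptic bottle, the swab jar or the steel tray is moved more than 20 mm (distance of any of antiseptic, swab_jar, steel_tray from where it was at the start of the episode above 0.02 m).
It also fails if it takes over 72 s, if anything falls off the work surface, if the arm or the gripper's body presses on something with over 40 N, if the wrist force passes 120 N, or if a joint passes its speed limit or range.

### The arm

A 7-joint arm with a two-finger parallel gripper is mounted at the origin on the work surface. World frame = base frame: x ahead of the robot, y to its left, z up, the work surface at z = 0. Lengths are in m, angles in rad, forces in N, time in s.
With the tool pointing down it reaches from about 0.375 to 0.925 m from the base axis. Payload 3.1 kg.
Tool frame: the origin (TCP) lies midway between the tips of the shut fingers; the grasp point (between the pads) lies manip.hold_point_z behind it (manip.hold_point_z is the distance from the TCP to the grasp point, in m); z points along the fingers, x is the direction in which the jaws open and shut, and the axes are right-handed (so a half turn about z gives the same grasp; the last joint's range is limited). The gripper opens to 85 mm and grips with 20 to 120 N. Pads are 22 mm wide; open, the fingers measure 114 mm over their backs; the gripper's body (76 mm by 85 mm) begins 54 mm behind the grasp point. The pads swing forward as they close: fully open they stand 13 mm farther back than shut.
Start: joints at [1.094, 0.383, 0.044, 1.598, -0.018, 1.161, -0.05], TCP at [0.24, -0.604, 0.231] pointing down, gripper open.
Joint ranges: [-2.61, 2.61], [-0.41, 2.15], [-1.48, 1.57], [0, 2.5], [-1.57, 4.71], [0.05, 1.97], [-2.85, 2.85]. Speed limits (rad/s): [2.79, 2.79, 3.14, 3.14, 3.14, 3.14, 3.14].

### API

Orientations are given as [roll, pitch, yaw] about the fixed x, y, z axes, in that order (R = Rz(yaw) Ry(pitch) Rx(roll)).
In Python, from rig import status, read_camera, job_done, manip gives the robot as it stands.
- The arm moves only by the tool carry_out, never from a script. Its argument "moves" is a list of rows, each a list of 7 numbers: the shift along the tool's x, y, z in m, then the turn, a rotation vector about the tool's x, y, z in degrees, then the opening, from 0 (shut) to 1 (fully open). A call has 1 to 12 rows; each row is the pose to reach, as a shift and turn from the pose measured when the call began, along the tool's axes at that moment; what a row does not reach only later rows make up. A row lasts 1/12 s, in which the tool goes at most 41.7 mm and 7.16 degrees, less where a joint would pass 70% of its speed; a pose out of reach is approached as far as the arm can. A call with a gripper value outside its range is refused whole. The fingers move at their own pace and stop on an object; the grip force is fixed at half the most. Time passes only in rows, so rows that repeat a pose let the fingers close. It gives the time, the measured TCP pose, the force and the opening at its end, in the units of the state.
- status.get_state(): the state, without advancing time (a new reading comes with each control period).
- read_camera(name): name is "scene" or "side" or "wrist"; returns a dict with "pixels" (420x560x3 uint8, red, green, blue), "vfov" (degrees; the focal length in pixels is half the picture's height over the tangent of half this angle, whatever the lens; pixels are square), "cx", "cy" (the principal point, pixels), "R" (3x3) and "t" (3): a world point X has camera coordinates R X + t. Camera axes: x right, y down, z forward; pixel columns grow to the right and rows downward; lengths in m; the calibration is good to about 2 mm. The wrist camera is an equidistant fisheye: a pixel r from the principal point sees the ray r / f radians off the axis. A picture is of the moment at which its call begins. There is no depth.
- job_done(): hands the job in, once; it reports no verdict.
The state is a dict: "clock": time; "qpos": joint angles; "qd": joint speeds; "joint_torque": joint torques, N m; "position": TCP position; "tool_rot": TCP orientation; "ft_force": force on the tool from outside, world axes, zero at the start; "moment": the same for the moment, N m; "width": finger opening in m.
Only numpy, scipy, OpenCV 4.12 (cv2) and the standard library are available. Lean on these libraries where they do the work, as an engineer would, in place of code of your own. Each camera call takes 0.05 s, during which the arm holds its last target.

## Working session

There is one attempt and no reset: what is moved stays moved. The work goes in short steps, Python scripts to look and compute and a tool call to move; the robot and the scene stay as the last step left them, time stands still between calls to the robot, and variables do not carry over. Pictures are saved under pics/ and viewed, and the job is handed in when it is done.

Besides the shell and the picture viewer there is one more tool, called after "Call:" as name(argument=value, ...) on one line, values as JSON. carry_out: Moves the arm, as the interface text tells. Its arguments: {"type":"object","properties":{"moves":{"type":"array"}},"required":["moves"]}

```bash
ls; mkdir -p pics; python3 - <<'E'
from rig import status, read_camera, job_done, manip
import cv2, numpy as np
print(status.get_state()); print(manip.hold_point_z)
for n in ["scene","side","wrist"]:
    c=read_camera(n); cv2.imwrite(f"pics/{n}0.png",c["pixels"][:,:,::-1]); print(n,c["vfov"],c["cx"],c["cy"],c["R"],c["t"])
    np.savez(f"pics/{n}0.npz",**c)
E
```

```text
pics
{'clock': 0.0, 'qpos': array([ 1.094207  ,  0.38390695,  0.04377749,  1.59956947, -0.01794829,
        1.16118789, -0.04987872]), 'qd': array([ 1.38966719e-04, -2.66116079e-04,  4.48286754e-04, -3.21184523e-05,
        1.65545021e-04,  1.39192858e-03,  9.01792076e-04]), 'joint_torque': array([-6.04048673e-04, -4.33463824e+01,  1.02425538e+00, -2.49516642e+01,
        1.05968892e-02,  1.12723536e-02,  8.38279760e-06]), 'position': array([ 0.24005934, -0.60303141,  0.22984186]), 'tool_rot': array([ 3.14151098e+00,  2.67937767e-03, -1.19187291e+00]), 'ft_force': array([ 0.38830081,  0.35726919, -0.04612104]), 'moment': array([ 0.03352834,  0.00829185, -0.00188612]), 'width': 0.08532624505012544}
0.0187
scene 45.68448274512244 281.9384586669199 210.45735144871517 [[ 0.78599728  0.61822422 -0.00266425]
 [ 0.51106566 -0.65217103 -0.55989717]
 [-0.34787953  0.43871604 -0.82855782]] [-0.50487304 -0.18731034  1.20605995]
side 50.629234035917364 286.76688806419577 208.10409669861394 [[-0.97657466 -0.21494706  0.00998439]
 [-0.12114062  0.51084773 -0.85109315]
 [ 0.17783947 -0.83236552 -0.52491977]] [0.58968789 0.10127509 0.85602213]
wrist 65.70646984690485 278.5971004896582 207.88520486996453 [[ 0.36920513 -0.92934499 -0.00233748]
 [-0.89355689 -0.35567647  0.27395315]
 [-0.25542838 -0.09905624 -0.9617402 ]] [-0.64849788 -0.0344509   0.37783862]
```

View pics/scene0.png

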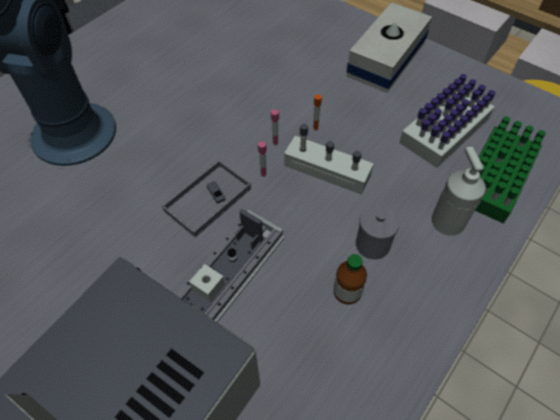

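View pics/side0.png

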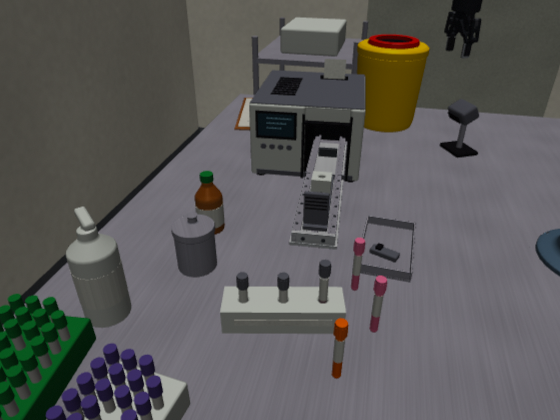

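View pics/wrist0.png

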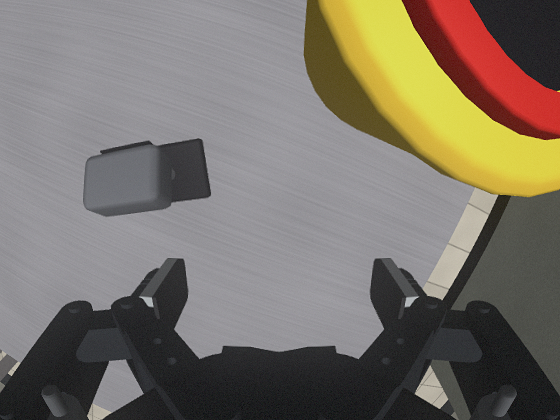

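The long tube is the leftmost one in the stand in the scene view, with its cap at (303,131). In the side view it is the rightmost, with its cap at (325,268). I'll enlarge crops to measure it.

```bash
cat > h.py <<'E'
import numpy as np, cv2
from rig import status, read_camera, job_done, manip
def load(n): return dict(np.load(f"pics/{n}.npz"))
def ray(c,u,v,fish=False):
    f=c["pixels"].shape[0]/2/np.tan(np.radians(float(c["vfov"]))/2)
    d=np.array([u-c["cx"],v-c["cy"]],float)
    if fish:
        r=np.hypot(*d);th=r/f
        dc=np.array([*(d/r*np.sin(th)),np.cos(th)])
    else: dc=np.array([d[0]/f,d[1]/f,1.])
    R=c["R"];o=-R.T@c["t"];w=R.T@dc
    return o,w/np.linalg.norm(w)
def plane(c,u,v,z,fish=False):
    o,w=ray(c,u,v,fish);return o+w*(z-o[2])/w[2]
def tri(*obs):
    A=np.zeros((3,3));b=np.zeros(3)
    for o,w in obs:
        P=np.eye(3)-np.outer(w,w);A+=P;b+=P@o
    X=np.linalg.solve(A,b)
    return X,[np.linalg.norm((np.eye(3)-np.outer(w,w))@(X-o)) for o,w in obs]
def proj(c,X,fish=False):
    f=c["pixels"].shape[0]/2/np.tan(np.radians(float(c["vfov"]))/2)
    p=c["R"]@np.asarray(X,float)+c["t"]
    if fish:
        r=np.hypot(p[0],p[1]);th=np.arctan2(r,p[2]);return np.array([c["cx"]+p[0]/r*th*f,c["cy"]+p[1]/r*th*f])
    return np.array([c["cx"]+f*p[0]/p[2],c["cy"]+f*p[1]/p[2]])
def snap(n,name):
    c=read_camera(n);cv2.imwrite(f"pics/{name}.png",c["pixels"][:,:,::-1]);np.savez(f"pics/{name}.npz",**c);return c
def crop(name,x0,y0,w,h,s,out):
    c=load(name);im=c["pixels"][y0:y0+h,x0:x0+w,::-1]
    cv2.imwrite(f"pics/{out}.png",cv2.resize(im,None,fx=s,fy=s,interpolation=cv2.INTER_CUBIC))
def st():
    s=status.get_state();print({k:np.round(s[k],4) for k in ["clock","qpos","position","tool_rot","ft_force","width"]});return s
E
python3 - <<'E'
from h import *
crop("scene0",170,100,210,220,3.5/1.4,"a1"); crop("side0",200,220,160,120,5,"a2"); crop("side0",270,110,110,140,4,"a3")
crop("scene0",170,195,130,130,4.5,"a4"); crop("scene0",255,90,130,110,5,"a5")
E
```

```text
(no output)
```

View pics/a2.png

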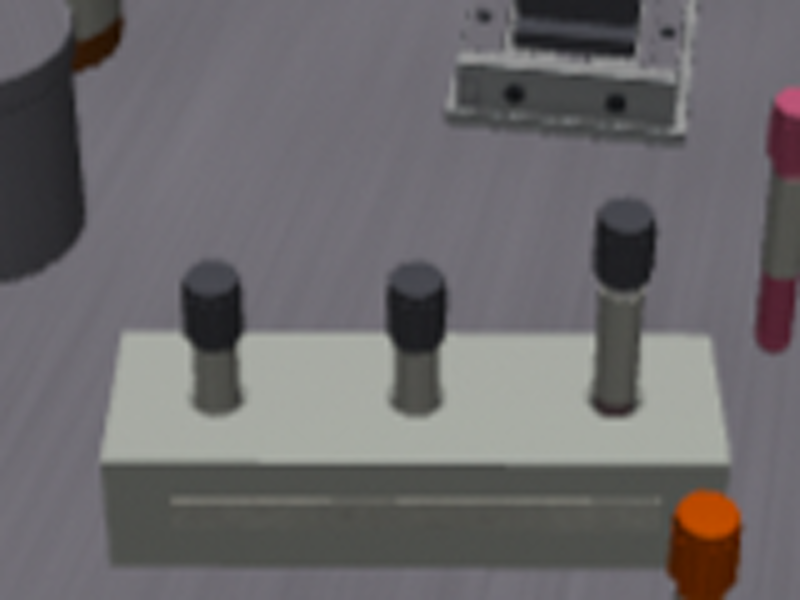

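View pics/a3.png

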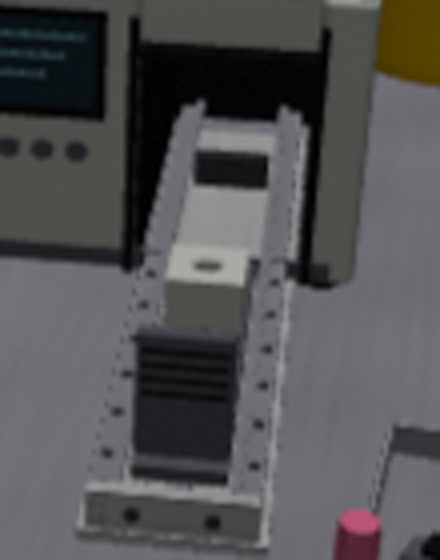

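View pics/a4.png

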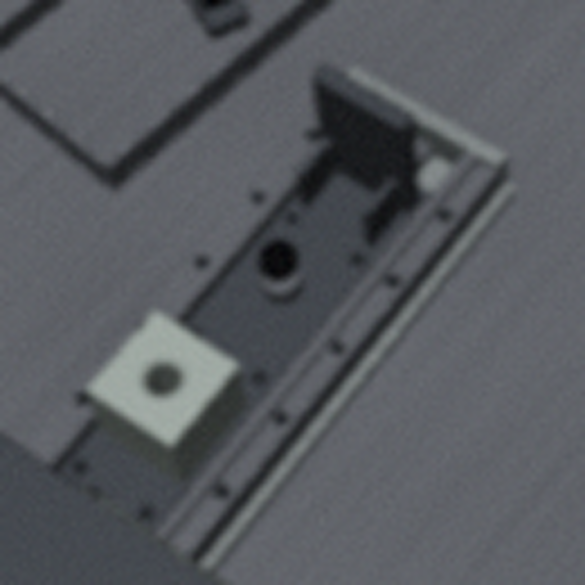

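View pics/a5.png

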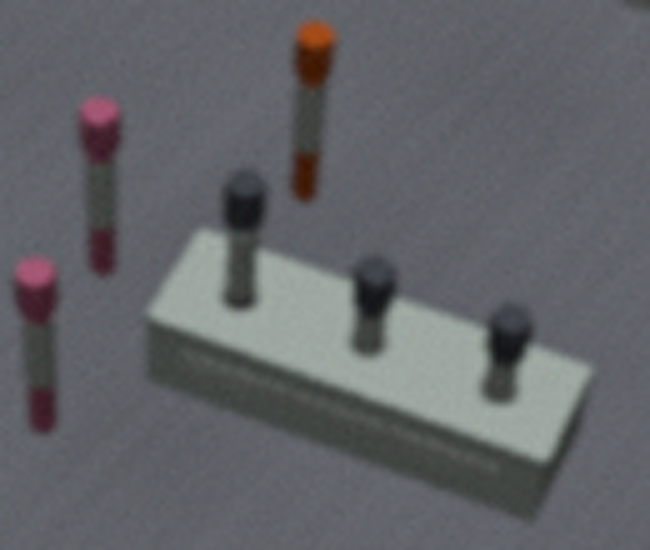

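The crops show the socket mouth at about scene (205.8,278.8) and side (321.6,176.1). The long tube's cap top is at about scene (303.4,126) and side (325,262.8). I'll turn these into world positions.

```bash
python3 - <<'E'
from h import *
S=load("scene0");D=load("side0")
def q(n,p,z):
    (a,b)=p; print(n,"tri",*[np.round(x,4) for x in tri(ray(S,*a),ray(D,*b))],"planes",plane(S,*a,z).round(4),plane(D,*b,z).round(4))
def sc(x,y,x0,y0,s): return ((x+.5)/s-.5+x0,(y+.5)/s-.5+y0)
A4=lambda x,y:sc(x,y,170,195,4.5)
A5=lambda x,y:sc(x,y,255,90,5); A2=lambda x,y:sc(x,y,200,220,5); A3=lambda x,y:sc(x,y,270,110,4)
q("socket",(A4(163,379),A3(208,266)),.065)
q("long top",(A5(244,183),A2(627,216)),.118)
q("mid",(A5(375,268),A2(417,278)),.093)
q("far",(A5(510,318),A2(211,276)),.093)
for n,p,z in [("endplateL",(352,72),.032),("endplateR",(505,160),.032),("knob",(278,258),.058),("tabL",(320,68),.1),("tabR",(412,125),.1),("blkT",(157,312),.065),("blkR",(238,368),.065),("blkB",(174,447),.065),("blkL",(86,386),.065)]:
    print(n,plane(S,*A4(*p),z).round(4))
for n,p,z in [("endL",(84,490),.032),("endR",(266,488),.032),("tabL",(134,335),.1),("tabR",(238,338),.1),("aL",(127,270),0),("aR",(307,280),0),]:
    print("side",n,plane(D,*A3(*p),z).round(4))
for n,p in [("standTL",(205,228)),("TR",(592,372)),("BR",(545,462)),("BL",(148,317))]:
    print(n,plane(S,*A5(*p),.045).round(4))
for n,p in [("BR",(730,463)),("TR",(713,335)),("TL",(122,332)),("BL",(102,463))]:
    print("side",n,plane(D,*A2(*p),.045).round(4))
for n,p in [("antis top",(354,260)),]: print(n,plane(S,*p,.13).round(3))
print("jar",plane(S,380,217,.114).round(3), "traycorners",[plane(S,*p,.022).round(3) for p in [(163,206),(217,163),(250,184),(197,231)]])
E
```

```text
socket tri [ 0.547  -0.1054  0.0631] [0.0003 0.0003] planes [ 0.5481 -0.1059  0.065 ] [ 0.5462 -0.102   0.065 ]
long top tri [0.488  0.2699 0.1163] [0.0003 0.0003] planes [0.4893 0.2686 0.118 ] [0.4875 0.2718 0.118 ]
mid tri [0.5485 0.2836 0.0922] [0.0003 0.0003] planes [0.5492 0.283  0.093 ] [0.548  0.2843 0.093 ]
far tri [0.6092 0.2961 0.0917] [0.0002 0.0002] planes [0.6099 0.2951 0.093 ] [0.6086 0.2974 0.093 ]
endplateL [0.4949 0.0726 0.032 ]
endplateR [0.5803 0.0787 0.032 ]
knob [ 0.5446 -0.032   0.058 ]
tabL [0.5157 0.0332 0.1   ]
tabR [0.5651 0.0352 0.1   ]
blkT [ 0.5251 -0.0849  0.065 ]
blkR [ 0.5689 -0.0833  0.065 ]
blkB [ 0.5722 -0.1252  0.065 ]
blkL [ 0.5256 -0.1276  0.065 ]
side endL [0.5778 0.0844 0.032 ]
side endR [0.4909 0.0622 0.032 ]
side tabL [0.5622 0.0455 0.1   ]
side tabR [0.5124 0.0366 0.1   ]
side aL [ 0.6114 -0.2088  0.    ]
side aR [ 0.4974 -0.2221  0.    ]
standTL [0.4523 0.2924 0.045 ]
TR [0.6371 0.3294 0.045 ]
BR [0.6479 0.275  0.045 ]
BL [0.4646 0.2344 0.045 ]
side BR [0.4493 0.2909 0.045 ]
side TR [0.4607 0.2348 0.045 ]
side TL [0.6473 0.2766 0.045 ]
side BL [0.6337 0.3334 0.045 ]
antis top [0.754 0.06  0.13 ]
jar [0.738 0.175 0.114] traycorners [array([ 0.341, -0.025,  0.022]), array([0.351, 0.133, 0.022]), array([0.448, 0.134, 0.022]), array([ 0.441, -0.025,  0.022])]
```

```bash
cat >> h.py <<'E'
from scipy.spatial.transform import Rotation as Rot
def delta(xyz,yaw,s=None):
    s=s or status.get_state()
    R0=Rot.from_euler("xyz",s["tool_rot"]); R1=Rot.from_euler("xyz",[np.pi,0,yaw])
    d=R0.inv().apply(np.array(xyz)-s["position"]); r=(R0.inv()*R1).as_rotvec(degrees=True)
    print("shift mm",(d*1000).round(1),"turn",r.round(2)); return d,r
E
python3 - <<'E'
from h import *
S=load("scene0");D=load("side0");W=load("wrist0")
s=status.get_state();R0=Rot.from_euler("xyz",s["tool_rot"])
co=-W["R"].T@W["t"];print("cam",co,"in tool",R0.inv().apply(co-s["position"]),"fwd in tool",R0.inv().apply(W["R"][2]))
for n,a,b in [("pink1",(275,112),(380,281)),("pink2",(262,145),(359,240)),("or",(317.5,97),(341,324))]: print(n,tri(ray(S,*a),ray(D,*b)))
print("phone base",plane(D,458,150,0), "top est",plane(D,462,104,.15))
delta((.24,-.603,.32),-1.358)
delta((.40,-.05,.32),-1.358)
delta((.488,.27,.30),-1.358)
delta((.488,.27,.25),-1.358)
E
```

```text
cam [ 0.30515561 -0.57750436  0.37130467] in tool [-1.27338817e-04 -6.99417663e-02 -1.41163826e-01] fwd in tool [-4.04506679e-04  2.73852588e-01  9.61771593e-01]
pink1 (array([0.40571919, 0.27619825, 0.10263324]), [np.float64(0.0002039041175184684), np.float64(0.00020390411751838397)])
pink2 (array([0.44428759, 0.1831393 , 0.10383587]), [np.float64(0.0010253815018352256), np.float64(0.0010253815018352553)])
or (array([0.45166355, 0.37239017, 0.10249179]), [np.float64(0.0003721084999879245), np.float64(0.00037210849998792363)])
phone base [ 0.19936957 -0.4821851   0.        ] top est [ 0.22422586 -0.43736273  0.15      ]
shift mm [ -0.4   0.  -89.9] turn [0.02 0.12 9.52]
shift mm [-455.  -353.2  -88.9] turn [0.02 0.12 9.52]
shift mm [-719.7 -553.3  -68.4] turn [0.02 0.12 9.52]
shift mm [-719.6 -553.3  -18.4] turn [0.02 0.12 9.52]
```

Call:
carry_out(moves=[[0,0,-0.04,0,0,0,1],[0,0,-0.09,0,0,0,1],[-0.455,-0.353,-0.09,0,0,9.5,1],[-0.455,-0.353,-0.09,0,0,9.5,1],[-0.455,-0.353,-0.09,0,0,9.5,1],[-0.455,-0.353,-0.09,0,0,9.5,1],[-0.455,-0.353,-0.09,0,0,9.5,1],[-0.455,-0.353,-0.09,0,0,9.5,1],[-0.455,-0.353,-0.09,0,0,9.5,1],[-0.455,-0.353,-0.09,0,0,9.5,1],[-0.455,-0.353,-0.09,0,0,9.5,1],[-0.455,-0.353,-0.09,0,0,9.5,1]])

```text
clock: 1.15
position: [0.3555, -0.201, 0.3184]
tool_rot: [3.141, 0.002, -1.358]
ft_force: [1.4, 1.6, 0.0]
width: 0.0855
```

```bash
python3 - <<'E'
from h import *
st()
delta((.488,.27,.28),-1.358)
E
```

```text
{'clock': np.float64(1.15), 'qpos': array([ 0.7159, -0.1519, -0.2691,  2.0079, -0.0429,  1.282 , -0.896 ]), 'position': array([ 0.3555, -0.201 ,  0.3184]), 'tool_rot': array([ 3.1409e+00,  1.7000e-03, -1.3580e+00]), 'ft_force': array([1.4023, 1.5911, 0.0247]), 'width': np.float64(0.0855)}
shift mm [-432.3 -229.    38.9] turn [ 0.04  0.1  -0.  ]
```

Call:
carry_out(moves=[[-0.4323,-0.229,0.039,0,0,0,1],[-0.4323,-0.229,0.039,0,0,0,1],[-0.4323,-0.229,0.039,0,0,0,1],[-0.4323,-0.229,0.039,0,0,0,1],[-0.4323,-0.229,0.039,0,0,0,1],[-0.4323,-0.229,0.039,0,0,0,1],[-0.4323,-0.229,0.039,0,0,0,1],[-0.4323,-0.229,0.039,0,0,0,1],[-0.4323,-0.229,0.039,0,0,0,1],[-0.4323,-0.229,0.039,0,0,0,1],[-0.4323,-0.229,0.039,0,0,0,1],[-0.4323,-0.229,0.039,0,0,0,1]])

```text
clock: 2.15
position: [0.4879, 0.2728, 0.2795]
tool_rot: [3.141, 0.003, -1.357]
ft_force: [0.6, 0.2, 0.2]
width: 0.0854
```

```bash
python3 - <<'E'
from h import *
st()
c=snap("wrist","wrist1")
print(proj(c,(.488,.27,.118),True))
E
```

```text
{'clock': np.float64(2.15), 'qpos': array([ 0.1535,  0.2737, -0.8562,  1.7312,  0.2148,  1.2351, -2.1125]), 'position': array([0.4879, 0.2728, 0.2795]), 'tool_rot': array([ 3.1408e+00,  2.9000e-03, -1.3570e+00]), 'ft_force': array([0.6434, 0.2142, 0.186 ]), 'width': np.float64(0.0854)}
[282.16144794 191.90831049]
```

View pics/wrist1.png

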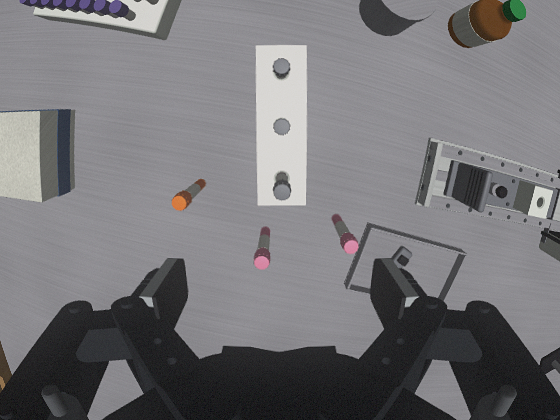

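The wrist view shows the stand with the long tube's cap at about (282,190). The rail and carriage are at the right, with the socket hole at about (540,202). I'll zoom in on both.

```bash
python3 - <<'E'
from h import *
crop("wrist1",250,40,70,175,4,"b1"); crop("wrist1",410,130,150,100,5,"b2")
a=cv2.imread("pics/b1.png");b=cv2.imread("pics/b2.png")
E
```

```text
(no output)
```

View pics/b1.png

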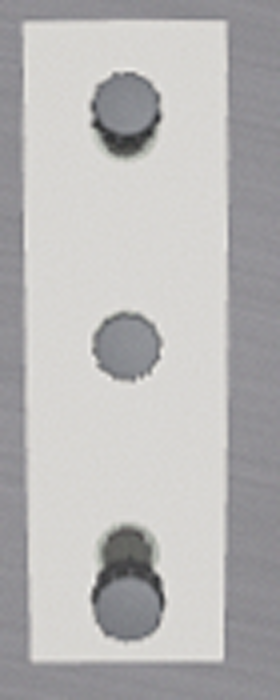

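View pics/b2.png

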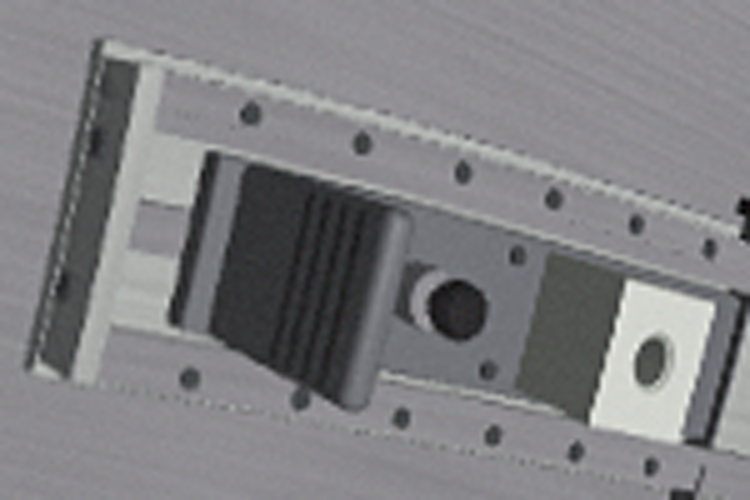

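```bash
python3 - <<'E'
from h import *
c=load("wrist1");S=load("scene0");D=load("side0")
def sc(x,y,x0,y0,s): return ((x+.5)/s-.5+x0,(y+.5)/s-.5+y0)
B1=lambda x,y:sc(x,y,250,40,4);B2=lambda x,y:sc(x,y,410,130,5)
for n,p,z in [("long",(129,607),.118),("mid",(127,346),.093),("far",(127,104),.093)]: print(n,plane(c,*B1(*p),z,True).round(4))
for n,p,z in [("sock",(653,361),.065),("knob",(457,308),.058),("tabtop a",(398,208),.1),("tabtop b",(355,405),.1),("bkA",(627,280),.065),("bkB",(716,303),.065),("bkC",(682,442),.065),("bkD",(592,423),.065)]: print(n,plane(c,*B2(*p),z,True).round(4))
o=[ray(c,*B1(129,607),True),ray(S,303.4,126.2),ray(D,325,262.8)];print(tri(*o))
o=[ray(c,*B2(653,361),True),ray(S,205.8,278.8),ray(D,321.6,176.1)];print(tri(*o))
E
```

```text
long [0.4885 0.2704 0.118 ]
mid [0.5483 0.2838 0.093 ]
far [0.6083 0.2968 0.093 ]
sock [ 0.5467 -0.1031  0.065 ]
knob [ 0.5421 -0.0235  0.058 ]
tabtop a [0.5617 0.0399 0.1   ]
tabtop b [0.5142 0.0348 0.1   ]
bkA [ 0.566  -0.0808  0.065 ]
bkB [ 0.5698 -0.1244  0.065 ]
bkC [ 0.5268 -0.1292  0.065 ]
bkD [ 0.5237 -0.085   0.065 ]
(array([0.48801403, 0.27007216, 0.11628018]), [np.float64(0.0002157859679846966), np.float64(0.0003273765949457467), np.float64(0.00042248536498901753)])
(array([ 0.54684842, -0.10536562,  0.06305681]), [np.float64(0.00018498920893955347), np.float64(0.00031463561150312186), np.float64(0.00024164826158838384)])
```

```bash
python3 - <<'E'
from h import *
delta((.4883,.2702,.087),-1.355)
E
```

```text
shift mm [ 12.7   1.2 191.8] turn [-0.02  0.68  0.35]
```

```bash
python3 - <<'E'
from h import *
s=st(); print(s["qd"]); 
for i in range(1): snap("side","side1")
s=st()
delta((.4883,.2702,.087),-1.355)
E
```

```text
{'clock': np.float64(2.2), 'qpos': array([ 0.147 ,  0.2804, -0.8612,  1.7271,  0.2135,  1.2305, -2.1144]), 'position': array([0.4872, 0.2806, 0.279 ]), 'tool_rot': array([-3.1413,  0.0119, -1.3489]), 'ft_force': array([1.7165, 7.0578, 1.6008]), 'width': np.float64(0.0856)}
[ 0.05688222 -0.0929467   0.00694395  0.0686213  -0.09963091  0.04555778
  0.18241169]
{'clock': np.float64(2.25), 'qpos': array([ 0.15  ,  0.2764, -0.8591,  1.7302,  0.2116,  1.2336, -2.1087]), 'position': array([0.4862, 0.2772, 0.2791]), 'tool_rot': array([ 3.1392,  0.0085, -1.3482]), 'ft_force': array([-0.0528, -0.9042,  0.6759]), 'width': np.float64(0.0856)}
shift mm [  8.9  -1.  192. ] turn [0.14 0.49 0.39]
```

Call:
carry_out(moves=[[0.009,-0.001,0.05,0,0,0,1],[0.009,-0.001,0.1,0,0,0,1],[0.009,-0.001,0.1,0,0,0,1],[0.009,-0.001,0.1,0,0,0,1],[0.009,-0.001,0.1,0,0,0,1]])

```text
clock: 2.67
position: [0.4881, 0.268, 0.178]
tool_rot: [3.136, 0.008, -1.349]
ft_force: [-0.0, 0.3, 1.0]
width: 0.0854
```

```bash
python3 - <<'E'
from h import *
s=st(); delta((.4883,.2702,.087),-1.355)
c=snap("wrist","wrist2")
print(proj(c,(.4883,.2702,.118),True)); delta((.4883,.2702,.087),-1.355)
E
```

```text
{'clock': np.float64(2.6667), 'qpos': array([ 0.1147,  0.3801, -0.8151,  1.8412,  0.3051,  1.0551, -2.1669]), 'position': array([0.4881, 0.268 , 0.178 ]), 'tool_rot': array([ 3.1363,  0.0075, -1.349 ]), 'ft_force': array([-0.0317,  0.3271,  1.04  ]), 'width': np.float64(0.0854)}
shift mm [-1.4 -1.2 91. ] turn [0.3  0.43 0.35]
[276.37286106 224.91939996]
shift mm [-0.4  0.7 92.9] turn [0.08 0.5  0.35]
```

View pics/wrist2.png

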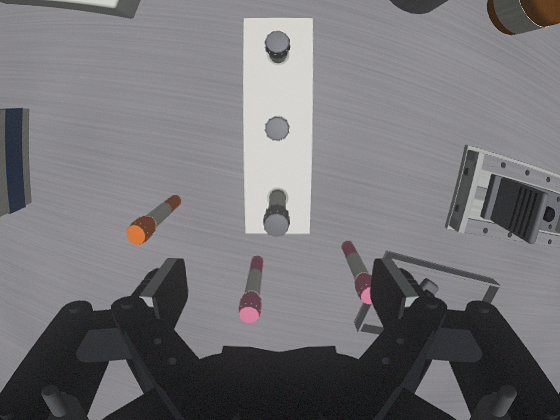

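The cap top is at (276,225), where I predicted it. I'll go down now.

Call:
carry_out(moves=[[-0.0004,0.0007,0.035,0.1,0.5,0.3,1],[-0.0004,0.0007,0.07,0.1,0.5,0.3,1],[-0.0004,0.0007,0.093,0.1,0.5,0.3,1],[-0.0004,0.0007,0.093,0.1,0.5,0.3,1],[-0.0004,0.0007,0.093,0.1,0.5,0.3,1],[-0.0004,0.0007,0.093,0.1,0.5,0.3,1],[-0.0004,0.0007,0.093,0.1,0.5,0.3,1]])

```text
clock: 3.3
position: [0.4906, 0.2717, 0.0901]
tool_rot: [-3.135, 0.001, -1.354]
ft_force: [-0.7, -1.0, 0.4]
width: 0.0855
```

```bash
python3 - <<'E'
from h import *
s=st(); delta((.4883,.2702,.087),-1.355)
c=snap("wrist","wrist3")
print(proj(c,(.4883,.2702,.118),True)); st();delta((.4883,.2702,.087),-1.355)
E
```

```text
{'clock': np.float64(3.3), 'qpos': array([ 0.0394,  0.4987, -0.7469,  1.8997,  0.4288,  0.9019, -2.2719]), 'position': array([0.4906, 0.2717, 0.0901]), 'tool_rot': array([-3.1354e+00,  1.3000e-03, -1.3545e+00]), 'ft_force': array([-0.6503, -0.9716,  0.3692]), 'width': np.float64(0.0855)}
shift mm [0.9 2.6 3.1] turn [-0.35  0.07  0.03]
[281.34702487 302.30921858]
{'clock': np.float64(3.35), 'qpos': array([ 0.0393,  0.4989, -0.7468,  1.9001,  0.4289,  0.9018, -2.272 ]), 'position': array([0.4904, 0.2715, 0.0898]), 'tool_rot': array([-3.1359e+00,  1.1000e-03, -1.3544e+00]), 'ft_force': array([-0.3384, -0.7342, -0.0466]), 'width': np.float64(0.0854)}
shift mm [0.8 2.3 2.8] turn [-0.32  0.07  0.03]
```

View pics/wrist3.png

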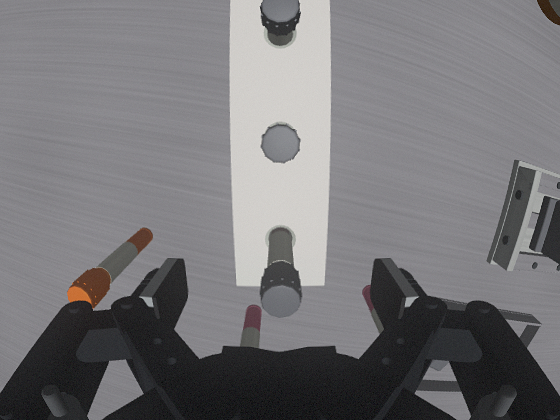

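The cap sits centred between the pads, at (281,301). I'll make a small correction and close.

Call:
carry_out(moves=[[0.001,0.0025,0.003,-0.3,0,0,1],[0.001,0.0025,0.003,-0.3,0,0,1],[0.001,0.0025,0.003,-0.3,0,0,0],[0.001,0.0025,0.003,-0.3,0,0,0],[0.001,0.0025,0.003,-0.3,0,0,0],[0.001,0.0025,0.003,-0.3,0,0,0],[0.001,0.0025,0.003,-0.3,0,0,0],[0.001,0.0025,0.003,-0.3,0,0,0],[0.001,0.0025,0.003,-0.3,0,0,0],[0.001,0.0025,0.003,-0.3,0,0,0],[0.001,0.0025,0.003,-0.3,0,0,0],[0.001,0.0025,0.003,-0.3,0,0,0]])

```text
clock: 4.35
position: [0.4882, 0.2701, 0.0868]
tool_rot: [-3.141, 0.001, -1.354]
ft_force: [0.2, -0.1, -0.3]
width: 0.0151
```

```bash
python3 - <<'E'
from h import *
s=st(); delta((.4883,.2702,.087),-1.355)
delta((.4883,.2702,.2),-1.355)
c=snap("wrist","wrist4")
E
```

```text
{'clock': np.float64(4.35), 'qpos': array([ 0.0398,  0.5018, -0.7457,  1.904 ,  0.4285,  0.8999, -2.2715]), 'position': array([0.4882, 0.2701, 0.0868]), 'tool_rot': array([-3.1410e+00,  1.3000e-03, -1.3544e+00]), 'ft_force': array([ 0.1559, -0.0712, -0.312 ]), 'width': np.float64(0.0151)}
shift mm [-0.  -0.1 -0.2] turn [-0.03  0.07  0.04]
shift mm [  -0.2   -0.2 -113.2] turn [-0.03  0.07  0.04]
```

View pics/wrist4.png

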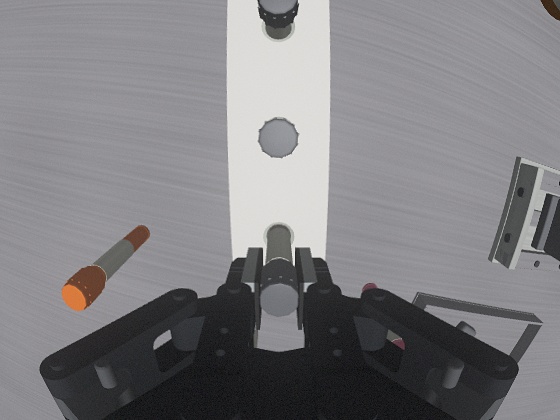

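Call:
carry_out(moves=[[0,0,-0.015,0,0,0,0],[0,0,-0.035,0,0,0,0],[0,0,-0.06,0,0,0,0],[0,0,-0.09,0,0,0,0],[0,0,-0.12,0,0,0,0],[0,0,-0.145,0,0,0,0],[0,0,-0.155,0,0,0,0],[0,0,-0.155,0,0,0,0],[0,0,-0.155,0,0,0,0]])

```text
clock: 5.15
position: [0.488, 0.2696, 0.2418]
tool_rot: [-3.141, 0.001, -1.354]
ft_force: [0.1, -0.2, -0.8]
width: 0.0149
```

```bash
python3 - <<'E'
from h import *
s=st(); delta((.5468,-.104,.24),-1.355)
c=snap("wrist","wrist5");c=snap("side","side5"); delta((.5468,-.104,.24),-1.355)
E
```

```text
{'clock': np.float64(5.15), 'qpos': array([ 0.1443,  0.3063, -0.8465,  1.7795,  0.2481,  1.1658, -2.1322]), 'position': array([0.488 , 0.2696, 0.2418]), 'tool_rot': array([-3.1408e+00,  6.0000e-04, -1.3545e+00]), 'ft_force': array([ 0.0537, -0.2166, -0.8473]), 'width': np.float64(0.0149)}
shift mm [377.5  22.8   1.6] turn [-0.05  0.04  0.03]
shift mm [ 3.769e+02  2.160e+01 -1.000e-01] turn [0.18 0.   0.03]
```

View pics/wrist5.png

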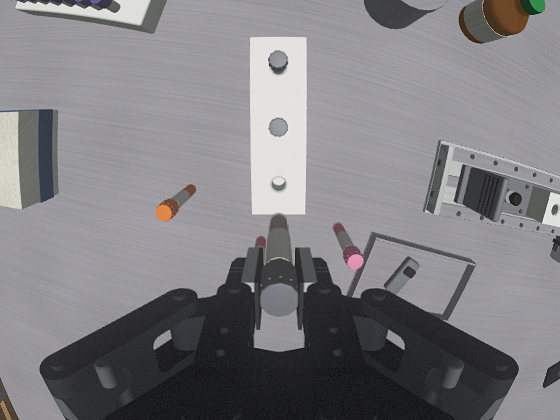

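View pics/side5.png

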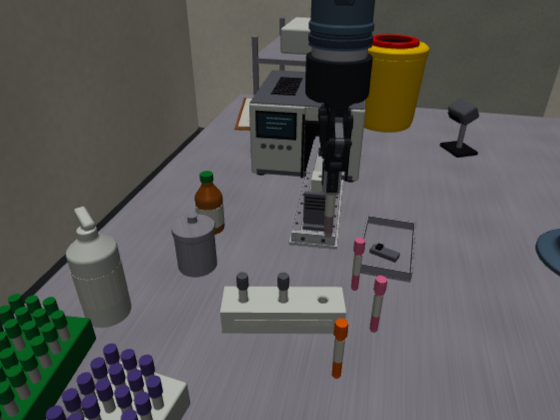

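Call:
carry_out(moves=[[0.02,0.001,0,0,0,-4,0],[0.055,0.003,0,0,0,-11,0],[0.09,0.005,0,0,0,-18,0],[0.13,0.007,0,0,0,-25,0],[0.17,0.01,0,0,0,-32,0],[0.21,0.012,0,0,0,-39,0],[0.25,0.014,0,0,0,-46,0],[0.29,0.017,0,0,0,-53,0],[0.32,0.018,0,0,0,-60,0],[0.345,0.02,0,0,0,-67,0],[0.365,0.021,0,0,0,-74,0],[0.377,0.022,0,0,0,-80.6,0]])

```text
clock: 6.25
position: [0.5449, -0.109, 0.2371]
tool_rot: [3.141, 0.008, 0.001]
ft_force: [0.0, 0.2, 0.3]
width: 0.0154
```

Call:
carry_out(moves=[[0,0,0,0,0,0,0],[0,0,0,0,0,0,0],[0,0,0,0,0,0,0]])

```text
clock: 6.5
position: [0.5437, -0.1079, 0.2355]
tool_rot: [-3.14, 0.011, -0.0]
ft_force: [0.0, 0.1, 0.4]
width: 0.0148
```

```bash
python3 - <<'E'
from h import *
s=st(); delta((.5468,-.104,.18),.052)
c=snap("wrist","wrist6");c=snap("side","side6");c=snap("scene","scene6"); st();delta((.5468,-.104,.18),.052)
E
```

```text
{'clock': np.float64(6.5), 'qpos': array([ 0.8732,  0.3266, -0.8863,  1.7839,  0.2717,  1.1712, -0.0973]), 'position': array([ 0.5437, -0.1079,  0.2355]), 'tool_rot': array([-3.1401e+00,  1.0600e-02, -3.0000e-04]), 'ft_force': array([0.0345, 0.1293, 0.4459]), 'width': np.float64(0.0148)}
shift mm [ 3.7 -3.8 55.5] turn [-0.1   0.6  -2.99]
{'clock': np.float64(6.65), 'qpos': array([ 0.872 ,  0.325 , -0.8877,  1.7827,  0.2721,  1.1712, -0.0958]), 'position': array([ 0.5447, -0.1068,  0.2369]), 'tool_rot': array([-3.1414,  0.008 ,  0.0036]), 'ft_force': array([ 0.5855, -0.1369, -0.4017]), 'width': np.float64(0.0151)}
shift mm [ 2.6 -2.8 56.9] turn [-0.02  0.46 -2.77]
```

View pics/wrist6.png

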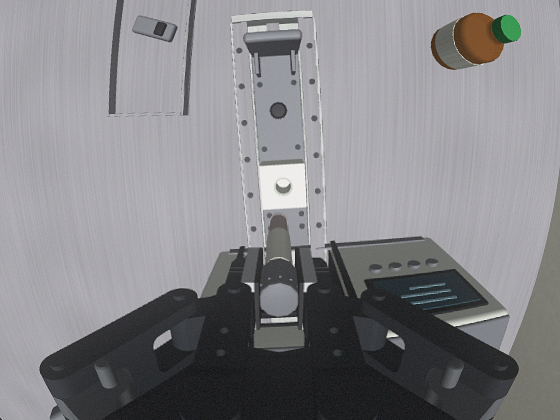

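View pics/side6.png

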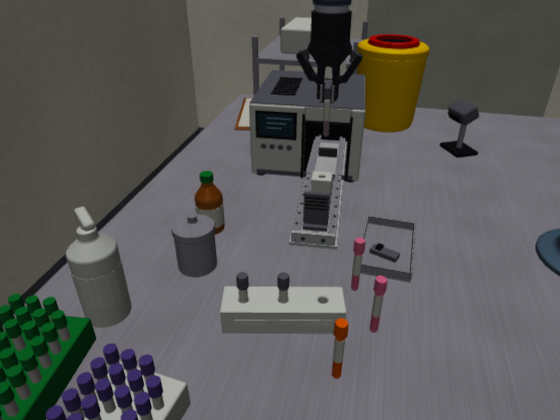

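View pics/scene6.png

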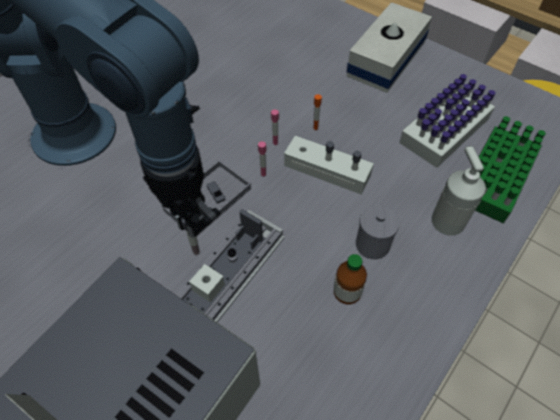

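The tube is held and the wrist view shows the socket mouth clearly at (283,186), with the tab top edge near (273,40). I'll refine the socket position and check the tube's tilt.

```bash
python3 - <<'E'
from h import *
crop("wrist6",230,140,110,150,4,"c1")
crop("wrist6",220,0,110,100,5,"c2")
c=load("wrist6")
# TCP pose at capture: 6.5 reading
p=np.array([.5437,-.1079,.2355]);R=Rot.from_euler("xyz",[-3.1401,.0106,-.0003])
for d in [-.031,-.007,.075]: print(d,proj(c,p+R.apply([0,0,d]),True))
E
```

```text
-0.031 [277.45121956 300.92275733]
-0.007 [277.623155   273.34380373]
0.075 [277.96948081 219.0560855 ]
```

View pics/c1.png

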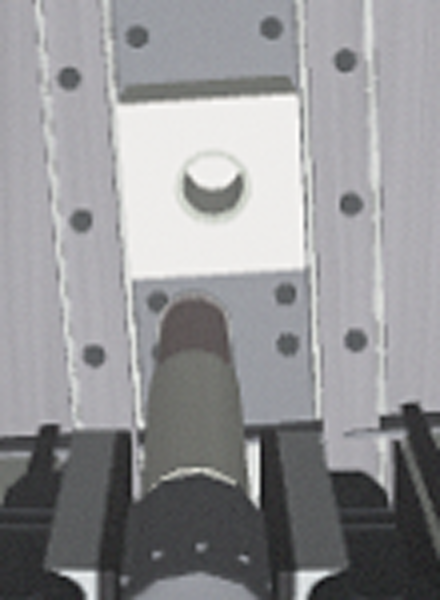

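View pics/c2.png

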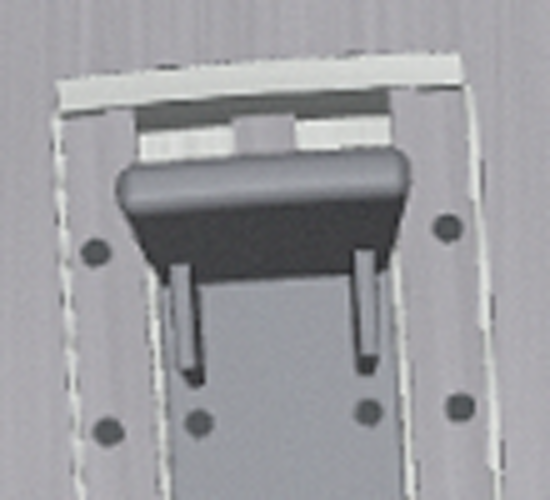

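```bash
python3 - <<'E'
from h import *
c=load("wrist6");S=load("scene0");D=load("side0");W=load("wrist1")
def sc(x,y,x0,y0,s): return ((x+.5)/s-.5+x0,(y+.5)/s-.5+y0)
C1=lambda x,y:sc(x,y,230,140,4);C2=lambda x,y:sc(x,y,220,0,5)
im=c["pixels"]; 
print("sock",plane(c,*C1(213,187),.065,True).round(4))
q=[plane(c,*C1(*p),.065,True) for p in [(118,103),(299,96),(306,267),(134,278)]];print(np.round(q,4)," centre",np.mean(q,0).round(4))
for n,p,z in [("tabrearL",(122,168),.1),("tabrearR",(405,155),.1),("tabfrontL",(135,213),.1),("tabfrontR",(405,198),.1),("endL",(58,80),.032),("endR",(460,55),.032)]: print(n,plane(c,*C2(*p),z,True).round(4))
print(tri(ray(c,*C1(213,187),True),ray(S,205.8,278.8),ray(D,321.6,176.1),ray(W,540.2,201.8,True)))
E
```

```text
sock [ 0.5465 -0.1048  0.065 ]
[[ 0.5235 -0.084   0.065 ]
 [ 0.5673 -0.0822  0.065 ]
 [ 0.5697 -0.1251  0.065 ]
 [ 0.5268 -0.128   0.065 ]]  centre [ 0.5468 -0.1048  0.065 ]
tabrearL [0.5136 0.0363 0.1   ]
tabrearR [0.5613 0.0382 0.1   ]
tabfrontL [0.5159 0.028  0.1   ]
tabfrontR [0.5613 0.0304 0.1   ]
endL [0.4919 0.0759 0.032 ]
endR [0.577  0.0806 0.032 ]
(array([ 0.54675895, -0.10530052,  0.0630549 ]), [np.float64(0.0002585348337979358), np.float64(0.00039203713841671974), np.float64(0.0002416135268965092), np.float64(8.40237735565511e-05)])
```

```bash
python3 - <<'E'
from h import *
st();delta((.5466,-.1048,.152),.052)
E
```

```text
{'clock': np.float64(6.65), 'qpos': array([ 0.872 ,  0.325 , -0.8877,  1.7827,  0.2721,  1.1712, -0.0958]), 'position': array([ 0.5447, -0.1068,  0.2369]), 'tool_rot': array([-3.1414,  0.008 ,  0.0036]), 'ft_force': array([ 0.5855, -0.1369, -0.4017]), 'width': np.float64(0.0151)}
shift mm [ 2.6 -2.  84.9] turn [-0.02  0.46 -2.77]
```

Call:
carry_out(moves=[[0.0026,-0.002,0.02,0,0.5,-2.8,0],[0.0026,-0.002,0.045,0,0.5,-2.8,0],[0.0026,-0.002,0.07,0,0.5,-2.8,0],[0.0026,-0.002,0.085,0,0.5,-2.8,0],[0.0026,-0.002,0.085,0,0.5,-2.8,0],[0.0026,-0.002,0.085,0,0.5,-2.8,0],[0.0026,-0.002,0.085,0,0.5,-2.8,0],[0.0026,-0.002,0.085,0,0.5,-2.8,0]])

```text
clock: 7.32
position: [0.5481, -0.1044, 0.1537]
tool_rot: [3.141, -0.004, 0.053]
ft_force: [0.3, 1.1, -0.3]
width: 0.0151
```

```bash
python3 - <<'E'
from h import *
st();delta((.5466,-.1048,.152),.052)
c=snap("wrist","wrist7");snap("side","side7");snap("scene","scene7")
st();delta((.5466,-.1048,.152),.052)
p=status.get_state()
print(proj(c,(.5466,-.1048,.065),True),proj(c,(.5466,-.1048,.077),True))
crop("wrist7",220,120,120,120,4,"d1");crop("side7",290,110,70,90,6,"d2");crop("scene7",160,210,100,110,5,"d3")
E
```

```text
{'clock': np.float64(7.3167), 'qpos': array([ 0.8231,  0.4252, -0.8497,  1.8621,  0.3731,  1.0171, -0.1289]), 'position': array([ 0.5481, -0.1044,  0.1537]), 'tool_rot': array([ 3.1411, -0.004 ,  0.0529]), 'ft_force': array([ 0.2946,  1.0532, -0.2592]), 'width': np.float64(0.0151)}
shift mm [-1.5  0.3  1.7] turn [ 0.03 -0.23  0.05]
{'clock': np.float64(7.4667), 'qpos': array([ 0.8235,  0.4255, -0.8491,  1.8629,  0.3733,  1.017 , -0.1289]), 'position': array([ 0.5476, -0.1049,  0.1532]), 'tool_rot': array([ 3.1411e+00, -3.0000e-03,  5.2300e-02]), 'ft_force': array([ 0.3075, -0.2063, -0.2101]), 'width': np.float64(0.0153)}
shift mm [-1.  -0.1  1.2] turn [ 0.03 -0.17  0.02]
[275.5097877  213.66073092] [275.42010739 218.62597761]
```

View pics/d1.png

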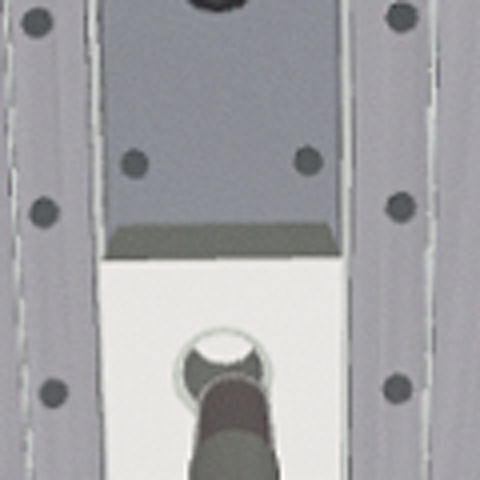

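View pics/d2.png

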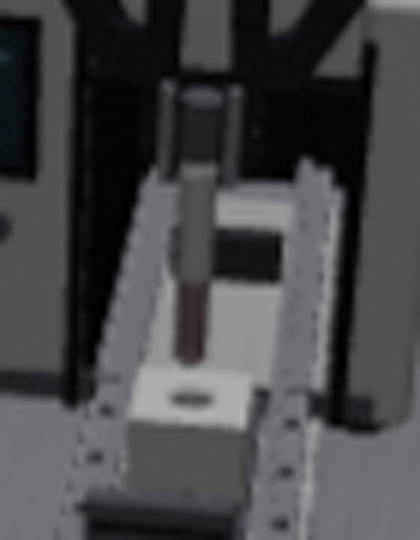

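View pics/d3.png

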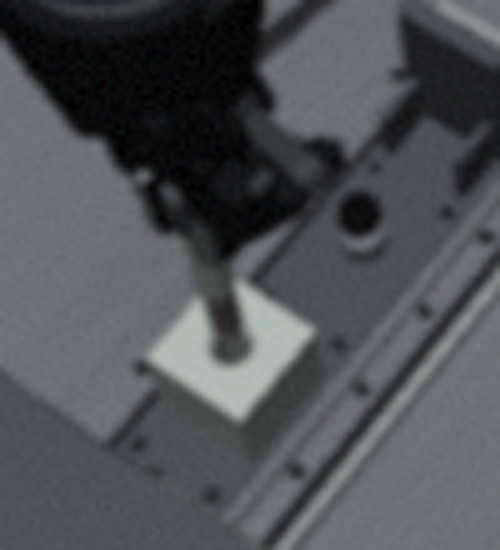

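```bash
python3 - <<'E'
from h import *
c=load("wrist7")
p=np.array([.5481,-.1044,.1537]);R=Rot.from_euler("xyz",[3.1411,-.004,.0529])
b=p+R.apply([0,0,.075]);print(b)
for d in [-.031,-.007,.06,.075]: print(d,proj(c,p+R.apply([0,0,d]),True))
u,v=(222.5)/4-.5+220,(375.5)/4-.5+120
print("sock",u,v,plane(c,u,v,.065,True))
u=(235.5)/4-.5+220
for vv in [ (375+15)/4+120]: print("tip",u,vv,plane(c,u,vv,b[2],True))
E
```

```text
[ 0.54840153 -0.10442103  0.07870061]
-0.031 [277.51024702 300.80506374]
-0.007 [277.67560255 273.23960244]
0.06 [277.96485701 225.99785411]
0.075 [278.00845215 218.98005003]
sock 275.125 213.375 [ 0.54630504 -0.10459402  0.065     ]
tip 278.375 217.5 [ 0.54860097 -0.10332417  0.07870061]
```

Call:
carry_out(moves=[[-0.0015,0,0.003,0,-0.2,0,0],[-0.0015,0,0.003,0,-0.2,0,0],[-0.0015,0,0.003,0,-0.2,0,0],[-0.0015,0,0.003,0,-0.2,0,0],[-0.0015,0,0.003,0,-0.2,0,0]])

```text
clock: 7.88
position: [0.5461, -0.105, 0.1502]
tool_rot: [3.141, 0.001, 0.052]
ft_force: [-0.2, -0.1, 0.1]
width: 0.0152
```

```bash
python3 - <<'E'
from h import *
st();delta((.5463,-.1048,.106),.052)
c=snap("wrist","wrist8")
crop("wrist8",220,120,120,120,4,"e1")
E
```

```text
{'clock': np.float64(7.8833), 'qpos': array([ 0.8218,  0.4287, -0.8468,  1.866 ,  0.376 ,  1.0151, -0.1311]), 'position': array([ 0.5461, -0.105 ,  0.1502]), 'tool_rot': array([3.1411e+00, 6.0000e-04, 5.2100e-02]), 'ft_force': array([-0.1952, -0.0572,  0.0525]), 'width': np.float64(0.0152)}
shift mm [ 0.3 -0.2 44.2] turn [0.03 0.03 0.01]
```

View pics/e1.png

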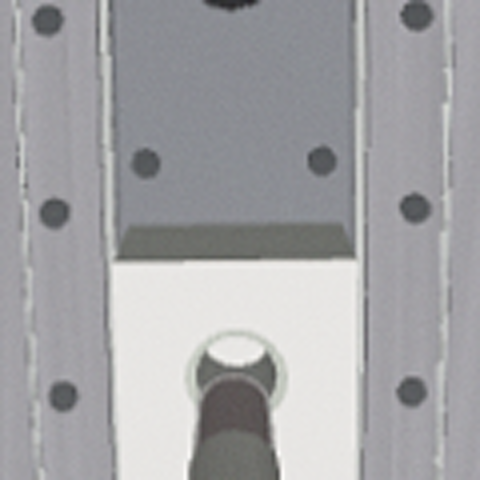

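The tube tip at x=236 is now lined up with the hole at x=237. I'll insert it gently.

Call:
carry_out(moves=[[0.0002,-0.0002,0.008,0,0,0,0],[0.0002,-0.0002,0.015,0,0,0,0],[0.0002,-0.0002,0.02,0,0,0,0],[0.0002,-0.0002,0.025,0,0,0,0],[0.0002,-0.0002,0.028,0,0,0,0],[0.0002,-0.0002,0.028,0,0,0,0]])

```text
clock: 8.43
position: [0.5456, -0.1046, 0.121]
tool_rot: [-3.141, 0.002, 0.052]
ft_force: [-0.1, -0.3, 0.8]
width: 0.0153
```

Call:
carry_out(moves=[[0.0004,0,0.005,0,0,0,0],[0.0004,0,0.009,0,0,0,0],[0.0004,0,0.012,0,0,0,0],[0.0004,0,0.013,0,0,0,0],[0.0004,0,0.013,0,0,0,0],[0.0004,0,0.013,0,0,0,0]])

```text
clock: 8.93
position: [0.5459, -0.1046, 0.108]
tool_rot: [-3.141, 0.002, 0.052]
ft_force: [0.6, -0.5, -0.7]
width: 0.0158
```

```bash
python3 - <<'E'
from h import *
st();delta((.5463,-.1048,.106),.052)
snap("side","side9");crop("side9",290,110,70,90,6,"f2")
E
```

```text
{'clock': np.float64(8.9333), 'qpos': array([ 0.7877,  0.4864, -0.8117,  1.8935,  0.4308,  0.9475, -0.173 ]), 'position': array([ 0.5459, -0.1046,  0.108 ]), 'tool_rot': array([-3.1413e+00,  2.2000e-03,  5.2300e-02]), 'ft_force': array([ 0.5863, -0.5277, -0.6533]), 'width': np.float64(0.0158)}
shift mm [0.3 0.2 2. ] turn [-0.02  0.13  0.02]
```

View pics/f2.png

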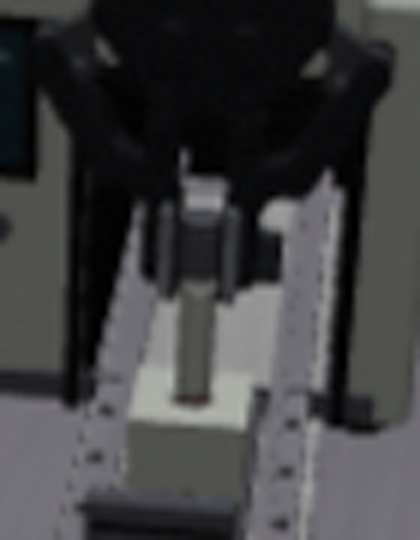

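Call:
carry_out(moves=[[0.0004,0,0.001,0,0,0,0],[0.0004,0,0.002,0,0,0,0],[0.0004,0,0.002,0,0,0,0],[0.0004,0,0.002,0,0,0,0]])

```text
clock: 9.32
position: [0.5464, -0.1046, 0.1062]
tool_rot: [-3.141, 0.002, 0.052]
ft_force: [-0.3, -0.1, -0.6]
width: 0.0153
```

Call:
carry_out(moves=[[0,0,0,0,0,0,0.3],[0,0,0,0,0,0,0.6],[0,0,0,0,0,0,0.6],[0,0,0,0,0,0,0.6],[0,0,0,0,0,0,0.6],[0,0,0,0,0,0,0.6]])

```text
clock: 9.82
position: [0.5464, -0.1046, 0.1062]
tool_rot: [-3.141, 0.002, 0.052]
ft_force: [0.2, -0.0, 0.6]
width: 0.0513
```

```bash
python3 - <<'E'
from h import *
st()
c=snap("wrist","wrist10");snap("side","side10");crop("side10",290,110,70,90,6,"g2")
print(proj(c,(.5465,-.1048,.137),True))
D=load("side10");print("side top if seated",proj(D,(.5465,-.1048,.137)), (proj(D,(.5465,-.1048,.137))-[289.5,109.5])*6)
E
```

```text
{'clock': np.float64(9.8167), 'qpos': array([ 0.7854,  0.4896, -0.8097,  1.8936,  0.4337,  0.9446, -0.1753]), 'position': array([ 0.5464, -0.1046,  0.1062]), 'tool_rot': array([-3.1414e+00,  1.9000e-03,  5.2300e-02]), 'ft_force': array([ 0.1759, -0.0403,  0.5764]), 'width': np.float64(0.0513)}
[277.50991269 300.97450276]
side top if seated [323.38507427 146.19155898] [203.31044565 220.14935387]
```

View pics/wrist10.png

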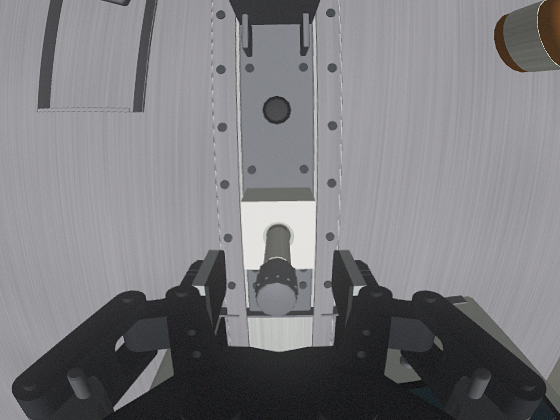

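View pics/g2.png

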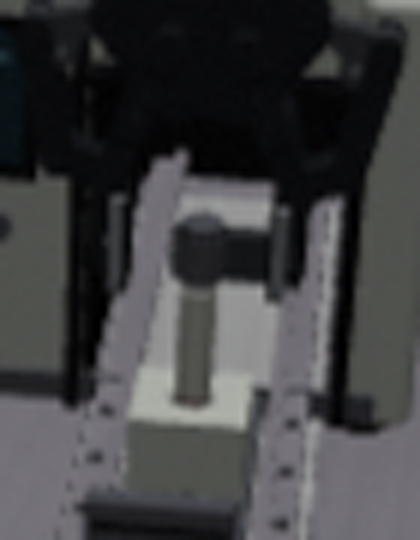

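Call:
carry_out(moves=[[0,0,-0.015,0,0,0,0.6],[0,0,-0.035,0,0,0,0.6],[0,0,-0.06,0,0,0,0.6],[0,0,-0.085,0,0,0,0.6],[0,0,-0.09,0,0,0,0.6],[0,0,-0.09,0,0,0,0.3],[0,0,-0.09,0,0,0,0]])

```text
clock: 10.5
position: [0.5465, -0.1048, 0.1965]
tool_rot: [3.141, 0.002, 0.052]
ft_force: [-0.1, 0.3, 0.3]
width: 0.0284
```

```bash
python3 - <<'E'
from h import *
st();delta((.5375,.075,.19),.052);delta((.5375,.075,.06),.052)
c=snap("wrist","wrist11");snap("side","side11")
st();delta((.5375,.075,.19),.052)
print(proj(c,(.5465,-.1048,.137),True))
E
```

```text
{'clock': np.float64(10.5), 'qpos': array([ 0.8535,  0.3727, -0.8787,  1.8249,  0.3215,  1.0956, -0.0895]), 'position': array([ 0.5465, -0.1048,  0.1965]), 'tool_rot': array([3.141e+00, 1.600e-03, 5.220e-02]), 'ft_force': array([-0.0534,  0.3369,  0.2998]), 'width': np.float64(0.0284)}
shift mm [   0.4 -180.     6.4] turn [0.03 0.09 0.01]
shift mm [   0.6 -180.1  136.4] turn [0.03 0.09 0.01]
{'clock': np.float64(10.6), 'qpos': array([ 0.8531,  0.3743, -0.8777,  1.8267,  0.3215,  1.0955, -0.0895]), 'position': array([ 0.5454, -0.1047,  0.1949]), 'tool_rot': array([-3.141 ,  0.0046,  0.0523]), 'ft_force': array([ 0.0648,  0.2456, -0.0995]), 'width': np.float64(0.0129)}
shift mm [   1.6 -179.9    5. ] turn [-0.03  0.27  0.02]
[278.05856111 226.26208666]
```

View pics/wrist11.png

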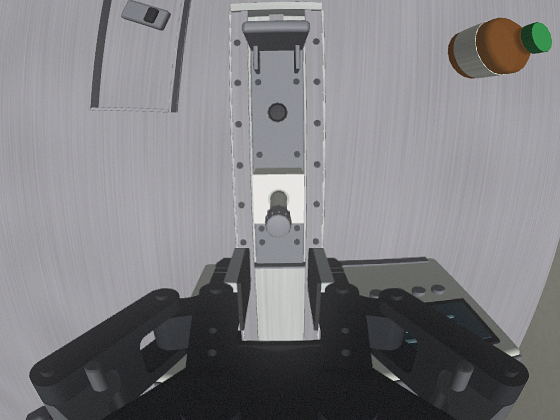

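The tube stands in the socket by itself, with its cap top at (278,226) as predicted for a seated tube. I'll move behind the tab with the fingers shut.

Call:
carry_out(moves=[[0.0015,-0.02,0.005,0,0.2,0,0],[0.0015,-0.05,0.005,0,0.2,0,0],[0.0015,-0.085,0.005,0,0.2,0,0],[0.0015,-0.12,0.005,0,0.2,0,0],[0.0015,-0.15,0.005,0,0.2,0,0],[0.0015,-0.17,0.005,0,0.2,0,0],[0.0015,-0.18,0.005,0,0.2,0,0],[0.0015,-0.18,0.005,0,0.2,0,0],[0.0015,-0.18,0.005,0,0.2,0,0],[0.0015,-0.18,0.005,0,0.2,0,0]])

```text
clock: 11.43
position: [0.5375, 0.0725, 0.1891]
tool_rot: [3.141, 0.003, 0.049]
ft_force: [0.8, 0.8, 0.2]
width: -0.0001
```

```bash
python3 - <<'E'
from h import *
st();delta((.5375,.075,.06),.052)
c=snap("side","side12");
st();delta((.5375,.075,.06),.052)
E
```

```text
{'clock': np.float64(11.4333), 'qpos': array([ 0.5828,  0.3708, -0.9339,  1.8618,  0.3366,  1.0798, -0.4323]), 'position': array([0.5375, 0.0725, 0.1891]), 'tool_rot': array([3.1409e+00, 2.7000e-03, 4.9100e-02]), 'ft_force': array([0.8373, 0.8166, 0.2485]), 'width': np.float64(-0.0001)}
shift mm [  0.5  -2.6 129.1] turn [ 0.04  0.15 -0.16]
{'clock': np.float64(11.4833), 'qpos': array([ 0.5833,  0.3706, -0.9339,  1.8617,  0.3364,  1.0798, -0.4325]), 'position': array([0.5376, 0.0723, 0.1892]), 'tool_rot': array([3.141e+00, 2.400e-03, 4.840e-02]), 'ft_force': array([-0.6763,  0.0348,  0.5154]), 'width': np.float64(0.0003)}
shift mm [  0.3  -2.7 129.2] turn [ 0.03  0.14 -0.21]
```

View pics/side12.png

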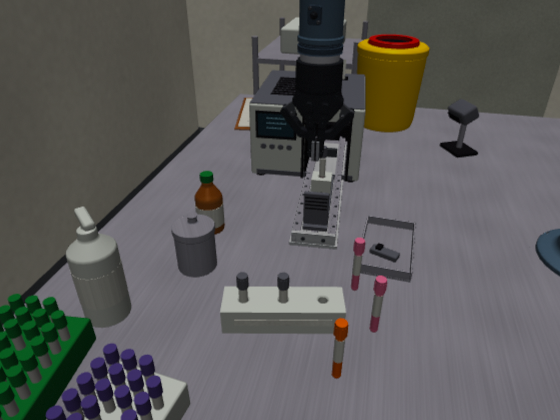

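Call:
carry_out(moves=[[0,-0.003,0.03,0,0.1,-0.2,0],[0,-0.003,0.065,0,0.1,-0.2,0],[0,-0.003,0.1,0,0.1,-0.2,0],[0,-0.003,0.125,0,0.1,-0.2,0],[0,-0.003,0.129,0,0.1,-0.2,0],[0,-0.003,0.129,0,0.1,-0.2,0],[0,-0.003,0.129,0,0.1,-0.2,0],[0,-0.003,0.129,0,0.1,-0.2,0]])

```text
clock: 12.15
position: [0.5393, 0.0751, 0.0623]
tool_rot: [3.141, -0.003, 0.051]
ft_force: [1.1, 0.2, 1.0]
width: 0.0003
```

```bash
python3 - <<'E'
from h import *
st();delta((.5375,.075,.06),.052)
c=snap("wrist","wrist13");snap("scene","scene13")
st();delta((.5375,.055,.06),.052)
E
```

```text
{'clock': np.float64(12.15), 'qpos': array([ 0.4645,  0.5473, -0.8156,  1.9461,  0.5216,  0.8673, -0.5762]), 'position': array([0.5393, 0.0751, 0.0623]), 'tool_rot': array([ 3.1412, -0.0034,  0.0507]), 'ft_force': array([1.0834, 0.2289, 1.0408]), 'width': np.float64(0.0003)}
shift mm [-1.8  0.   2.3] turn [ 0.02 -0.19 -0.07]
{'clock': np.float64(12.25), 'qpos': array([ 0.4642,  0.5471, -0.8159,  1.9465,  0.5218,  0.8671, -0.5764]), 'position': array([0.5391, 0.0754, 0.0624]), 'tool_rot': array([ 3.1411, -0.0036,  0.0514]), 'ft_force': array([-0.2346, -0.177 , -0.4294]), 'width': np.float64(-0.0004)}
shift mm [-2.7 20.3  2.4] turn [ 0.03 -0.2  -0.04]
```

View pics/wrist13.png

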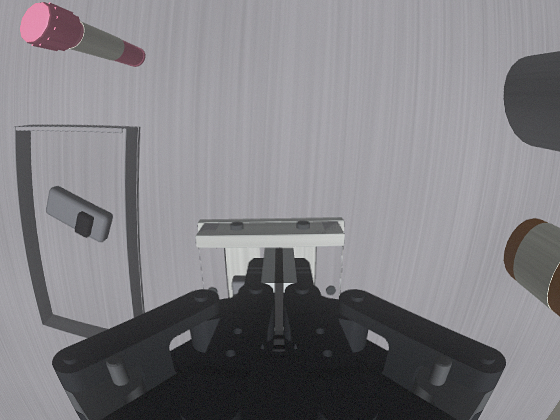

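View pics/scene13.png

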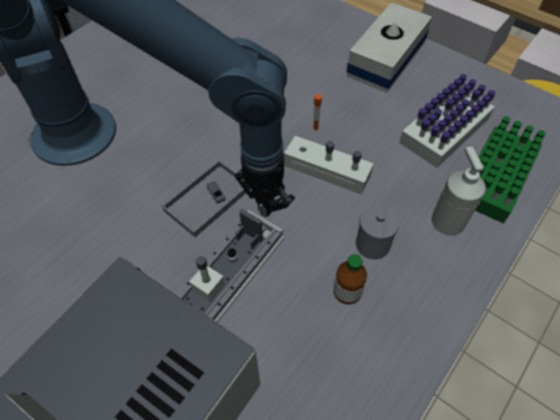

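Call:
carry_out(moves=[[-0.001,0.006,0.0,0,-0.2,0,0],[-0.001,0.012,0.0,0,-0.2,0,0],[-0.001,0.017,0.0,0,-0.2,0,0],[-0.001,0.02,0.0,0,-0.2,0,0],[-0.001,0.021,0.0,0,-0.2,0,0],[-0.001,0.021,0.0,0,-0.2,0,0],[-0.001,0.021,0.0,0,-0.2,0,0]])

```text
clock: 12.83
position: [0.5391, 0.0543, 0.0623]
tool_rot: [3.141, 0.0, 0.051]
ft_force: [0.4, 0.5, -0.0]
width: 0.0002
```

Call:
carry_out(moves=[[-0.0003,0.002,0,0,0,0,0],[-0.0003,0.003,0,0,0,0,0],[-0.0003,0.004,0,0,0,0,0],[-0.0003,0.004,0,0,0,0,0]])

```text
clock: 13.17
position: [0.5389, 0.0506, 0.0622]
tool_rot: [-3.141, 0.0, 0.051]
ft_force: [-0.3, 0.9, 0.7]
width: -0.0002
```

Call:
carry_out(moves=[[0,0.001,0,0,0,0,0],[0,0.002,0,0,0,0,0],[0,0.002,0,0,0,0,0]])

```text
clock: 13.42
position: [0.5389, 0.0502, 0.0623]
tool_rot: [-3.139, -0.0, 0.052]
ft_force: [0.4, 3.1, -1.4]
width: -0.0002
```

Call:
carry_out(moves=[[0,0.001,0,0,0,0,0],[0,0.002,0,0,0,0,0],[0,0.002,0,0,0,0,0]])

```text
clock: 13.67
position: [0.5389, 0.05, 0.0624]
tool_rot: [-3.137, -0.001, 0.054]
ft_force: [0.3, 6.2, -2.2]
width: -0.0001
```

Call:
carry_out(moves=[[0,0.001,0,0,0,0,0],[0,0.002,0,0,0,0,0],[0,0.003,0,0,0,0,0],[0,0.003,0,0,0,0,0]])

```text
clock: 14.0
position: [0.5389, 0.0498, 0.0625]
tool_rot: [-3.133, -0.002, 0.055]
ft_force: [0.4, 7.6, -2.3]
width: -0.0
```

Call:
carry_out(moves=[[0,0.002,0,0,0,0,0],[0,0.003,0,0,0,0,0],[0,0.003,0,0,0,0,0],[0,0.003,0,0,0,0,0]])

```text
clock: 14.33
position: [0.5389, 0.0499, 0.0625]
tool_rot: [-3.129, -0.003, 0.057]
ft_force: [0.5, 7.2, -2.7]
width: 0.0003
```

Call:
carry_out(moves=[[0,0.003,0,-0.7,0.2,0.3,0],[0,0.004,0,-0.7,0.2,0.3,0],[0,0.005,0,-0.7,0.2,0.3,0],[0,0.005,0,-0.7,0.2,0.3,0]])

```text
clock: 14.67
position: [0.5389, 0.0495, 0.0626]
tool_rot: [-3.134, -0.007, 0.055]
ft_force: [1.1, 9.2, -2.7]
width: 0.0002
```

Call:
carry_out(moves=[[0,0.004,0,-0.4,0.4,0.2,0],[0,0.006,0,-0.4,0.4,0.2,0],[0,0.007,0,-0.4,0.4,0.2,0],[0,0.007,0,-0.4,0.4,0.2,0]])

```text
clock: 15.0
position: [0.5392, 0.0492, 0.0627]
tool_rot: [-3.132, -0.017, 0.056]
ft_force: [1.9, 12.4, -5.1]
width: -0.0003
```

Call:
carry_out(moves=[[0,0.006,0,-0.5,-0.8,0.2,0],[0,0.008,0,-0.5,-0.8,0.2,0],[0,0.009,0,-0.5,-0.8,0.2,0],[0,0.009,0,-0.5,-0.8,0.2,0]])

```text
clock: 15.33
position: [0.5389, 0.0473, 0.0628]
tool_rot: [-3.132, -0.004, 0.057]
ft_force: [-0.4, 11.4, -3.5]
width: -0.0001
```

Call:
carry_out(moves=[[0,0.006,0,-0.5,-0.2,0.2,0],[0,0.008,0,-0.5,-0.2,0.2,0],[0,0.009,0,-0.5,-0.2,0.2,0],[0,0.009,0,-0.5,-0.2,0.2,0]])

```text
clock: 15.67
position: [0.5394, 0.0393, 0.0627]
tool_rot: [-3.139, -0.001, 0.055]
ft_force: [0.7, 3.7, -0.9]
width: 0.0003
```

It broke free: the force fell to about 3.7 N and the TCP jumped from y=0.0473 to 0.0393. I'll slide it on at a moderate speed to about 95 mm of travel.

Call:
carry_out(moves=[[0,0.008,0,0,0,0.1,0],[0,0.016,0,0,0,0.1,0],[0,0.024,0,0,0,0.1,0],[0,0.032,0,0,0,0.1,0],[0,0.04,0,0,0,0.1,0],[0,0.048,0,0,0,0.1,0],[0,0.056,0,0,0,0.1,0],[0,0.063,0,0,0,0.1,0],[0,0.07,0,0,0,0.1,0],[0,0.075,0,0,0,0.1,0],[0,0.079,0,0,0,0.1,0],[0,0.081,0,0,0,0.1,0]])

```text
clock: 16.67
position: [0.5447, -0.041, 0.0627]
tool_rot: [-3.138, -0.003, 0.053]
ft_force: [2.3, 4.8, -2.1]
width: 0.0002
```

```bash
python3 - <<'E'
from h import *
st();delta((.544,-.045,.06),.052)
snap("scene","scene14");snap("wrist","wrist14");crop("scene14",160,170,150,150,4,"h1")
st()
E
```

```text
{'clock': np.float64(16.6667), 'qpos': array([ 0.67  ,  0.5449, -0.8028,  1.9417,  0.5068,  0.8648, -0.3459]), 'position': array([ 0.5447, -0.041 ,  0.0627]), 'tool_rot': array([-3.1379e+00, -3.1000e-03,  5.3300e-02]), 'ft_force': array([ 2.3183,  4.8253, -2.0762]), 'width': np.float64(0.0002)}
shift mm [-0.9  3.9  2.7] turn [-0.21 -0.18  0.07]
{'clock': np.float64(16.7667), 'qpos': array([ 0.6703,  0.5447, -0.8017,  1.9414,  0.508 ,  0.8658, -0.3463]), 'position': array([ 0.5446, -0.0422,  0.0627]), 'tool_rot': array([-3.1396e+00, -2.5000e-03,  5.2400e-02]), 'ft_force': array([ 1.8974,  3.0433, -0.5358]), 'width': np.float64(0.0002)}
```

View pics/h1.png

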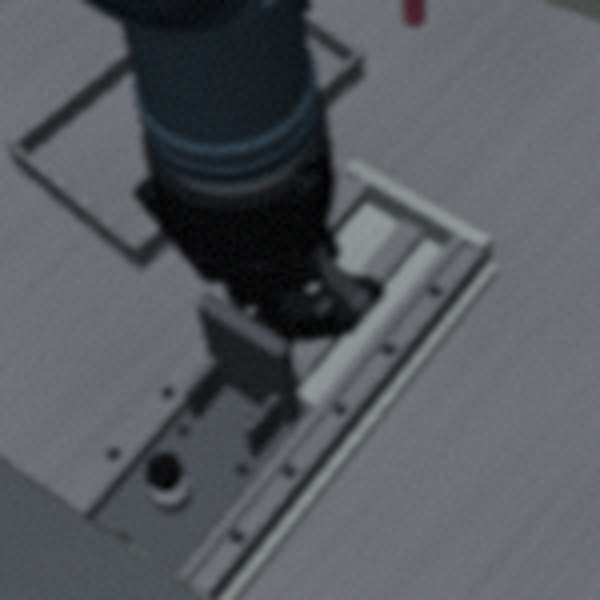

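Call:
carry_out(moves=[[0,0.0015,0,-0.1,0,0,0],[0,0.003,0,-0.1,0,0,0],[0,0.0045,0,-0.1,0,0,0],[0,0.006,0,-0.1,0,0,0],[0,0.0075,0,-0.1,0,0,0],[0,0.009,0,-0.1,0,0,0],[0,0.0105,0,-0.1,0,0,0],[0,0.012,0,-0.1,0,0,0],[0,0.0135,0,-0.1,0,0,0],[0,0.014,0,-0.1,0,0,0],[0,0.0145,0,-0.1,0,0,0],[0,0.015,0,-0.1,0,0,0]])

```text
clock: 17.77
position: [0.5455, -0.0577, 0.0628]
tool_rot: [3.141, -0.003, 0.052]
ft_force: [2.8, 3.9, -1.4]
width: 0.0002
```

Call:
carry_out(moves=[[0,0.001,0,-0.1,0,0,0],[0,0.0015,0,-0.1,0,0,0],[0,0.002,0,-0.1,0,0,0],[0,0.0025,0,-0.1,0,0,0],[0,0.003,0,-0.1,0,0,0],[0,0.0035,0,-0.1,0,0,0],[0,0.004,0,-0.1,0,0,0],[0,0.0045,0,-0.1,0,0,0],[0,0.005,0,-0.1,0,0,0],[0,0.0055,0,-0.1,0,0,0],[0,0.006,0,-0.1,0,0,0],[0,0.0065,0,-0.1,0,0,0]])

```text
clock: 18.77
position: [0.5459, -0.0642, 0.0628]
tool_rot: [3.139, -0.003, 0.052]
ft_force: [3.1, 4.0, -0.5]
width: 0.0001
```

Call:
carry_out(moves=[[-0.0003,0.001,0,0,0,0,0],[-0.0003,0.0015,0,0,0,0,0],[-0.0003,0.002,0,0,0,0,0],[-0.0003,0.0025,0,0,0,0,0],[-0.0003,0.003,0,0,0,0,0],[-0.0003,0.0035,0,0,0,0,0],[-0.0003,0.004,0,0,0,0,0],[-0.0003,0.0045,0,0,0,0,0],[-0.0003,0.005,0,0,0,0,0],[-0.0003,0.0055,0,0,0,0,0],[-0.0003,0.006,0,0,0,0,0],[-0.0003,0.0065,0,0,0,0,0]])

```text
clock: 19.77
position: [0.5459, -0.0708, 0.0629]
tool_rot: [3.139, -0.003, 0.052]
ft_force: [2.1, 2.7, 0.2]
width: -0.0
```

Call:
carry_out(moves=[[0,0.001,0,0,0,0,0],[0,0.0015,0,0,0,0,0],[0,0.002,0,0,0,0,0],[0,0.0025,0,0,0,0,0],[0,0.003,0,0,0,0,0],[0,0.0035,0,0,0,0,0],[0,0.004,0,0,0,0,0],[0,0.0045,0,0,0,0,0],[0,0.005,0,0,0,0,0],[0,0.0055,0,0,0,0,0],[0,0.006,0,0,0,0,0],[0,0.0065,0,0,0,0,0]])

```text
clock: 20.77
position: [0.5462, -0.0774, 0.0629]
tool_rot: [3.139, -0.003, 0.052]
ft_force: [0.3, 0.7, -0.2]
width: -0.0003
```

```bash
python3 - <<'E'
from h import *
st();snap("scene","scene15");crop("scene15",150,200,130,130,4.5,"i1")
st()
E
```

```text
{'clock': np.float64(20.7667), 'qpos': array([ 0.721 ,  0.5497, -0.7919,  1.9293,  0.5106,  0.8708, -0.2846]), 'position': array([ 0.5462, -0.0774,  0.0629]), 'tool_rot': array([ 3.1393e+00, -2.5000e-03,  5.2000e-02]), 'ft_force': array([ 0.2769,  0.6753, -0.2421]), 'width': np.float64(-0.0003)}
{'clock': np.float64(20.8167), 'qpos': array([ 0.7211,  0.5497, -0.7918,  1.9292,  0.5107,  0.8708, -0.2846]), 'position': array([ 0.5463, -0.0775,  0.0629]), 'tool_rot': array([ 3.1392e+00, -2.6000e-03,  5.1900e-02]), 'ft_force': array([ 0.3091, -0.2212, -0.3554]), 'width': np.float64(-0.0001)}
```

View pics/i1.png

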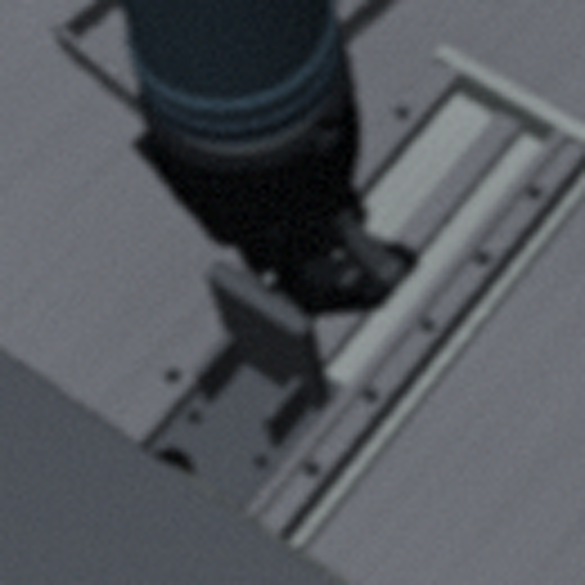

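The bolt knob is just going under the housing edge at (175,458), and the contact force has gone to about 0, so the carriage probably snapped into the home notch. I'll close the gap gently.

Call:
carry_out(moves=[[0,0.0005,0,0,0,0,0],[0,0.001,0,0,0,0,0],[0,0.0015,0,0,0,0,0],[0,0.002,0,0,0,0,0],[0,0.0025,0,0,0,0,0],[0,0.003,0,0,0,0,0]])

```text
clock: 21.32
position: [0.5463, -0.0792, 0.0629]
tool_rot: [3.141, -0.003, 0.053]
ft_force: [-0.7, 3.7, 0.1]
width: 0.0
```

Call:
carry_out(moves=[[0,0.0005,0,0,0,0,0],[0,0.001,0,0,0,0,0],[0,0.0015,0,0,0,0,0],[0,0.002,0,0,0,0,0],[0,0.0025,0,0,0,0,0],[0,0.003,0,0,0,0,0]])

```text
clock: 21.82
position: [0.5464, -0.0792, 0.063]
tool_rot: [-3.139, -0.003, 0.055]
ft_force: [-1.0, 8.1, -0.1]
width: 0.0005
```

The carriage is on the stop: the position holds at y=-0.0792 while the force rises. Next is the steady seating push.

Call:
carry_out(moves=[[0,0.0015,0,0,0,0,0],[0,0.003,0,0,0,0,0],[0,0.004,0,0,0,0,0],[0,0.005,0,0,0,0,0],[0,0.005,0,0,0,0,0],[0,0.005,0,0,0,0,0]])

```text
clock: 22.32
position: [0.5463, -0.0791, 0.0631]
tool_rot: [-3.133, -0.003, 0.058]
ft_force: [-1.5, 9.3, -0.0]
width: 0.0001
```

Call:
carry_out(moves=[[0,0.003,0,-0.4,-0.1,0.2,0],[0,0.005,0,-0.4,-0.1,0.2,0],[0,0.006,0,-0.4,-0.1,0.2,0],[0,0.0065,0,-0.4,-0.1,0.2,0],[0,0.0065,0,-0.4,-0.1,0.2,0],[0,0.0065,0,-0.4,-0.1,0.2,0]])

```text
clock: 22.82
position: [0.5463, -0.0792, 0.0631]
tool_rot: [-3.132, -0.001, 0.059]
ft_force: [-1.6, 11.6, 1.3]
width: -0.0001
```

Call:
carry_out(moves=[[0,0.004,0,-0.4,-0.1,0.3,0],[0,0.006,0,-0.4,-0.1,0.3,0],[0,0.0075,0,-0.4,-0.1,0.3,0],[0,0.0075,0,-0.4,-0.1,0.3,0],[0,0.0075,0,-0.4,-0.1,0.3,0],[0,0.0075,0,-0.4,-0.1,0.3,0]])

```text
clock: 23.32
position: [0.5462, -0.0791, 0.0631]
tool_rot: [-3.131, 0.0, 0.058]
ft_force: [-1.5, 13.3, 1.3]
width: 0.0006
```

Steady at 13.3 N on the tool, which leaves about 9.5 N on the stop after drag. I'll back off straight behind the tab.

Call:
carry_out(moves=[[0,-0.004,0,0,0,0,0],[0,-0.012,0,0,0,0,0],[0,-0.025,0,-0.5,0,0,0],[0,-0.04,0,-0.5,0,0.3,0],[0,-0.05,-0.01,-0.5,0,0.3,0],[0,-0.06,-0.04,-0.5,0,0.3,0],[0,-0.06,-0.08,-0.5,0,0.3,0],[0,-0.06,-0.12,-0.5,0,0.3,0],[0,-0.06,-0.14,-0.5,0,0.3,0],[0,-0.06,-0.14,-0.5,0,0.3,0]])

```text
clock: 24.15
position: [0.5475, -0.0213, 0.2106]
tool_rot: [3.14, -0.012, 0.052]
ft_force: [0.6, 0.0, 1.5]
width: -0.0003
```

```bash
python3 - <<'E'
from h import *
st();c=snap("side","side16");snap("scene","scene16");snap("wrist","wrist16")
crop("side16",270,90,100,160,4,"j1");crop("scene16",150,200,130,130,4.5,"j2")
u=np.array([.052,-.9986]);s=np.array([.5466,-.1048])+u*.1297
print("home socket",s,"cap top px",proj(c,[*s,.137]),"top rim",(proj(c,[*s,.137])-[269.5,89.5])*4,"socket mouth",(proj(c,[*s,.065])-[269.5,89.5])*4)
E
```

```text
{'clock': np.float64(24.15), 'qpos': array([ 0.7644,  0.343 , -0.9391,  1.8396,  0.3125,  1.1024, -0.2353]), 'position': array([ 0.5475, -0.0213,  0.2106]), 'tool_rot': array([ 3.1396, -0.0119,  0.0521]), 'ft_force': array([0.5682, 0.0186, 1.5235]), 'width': np.float64(-0.0003)}
home socket [ 0.5533444  -0.23431842] cap top px [328.39648954 124.85361966] top rim [235.58595816 141.41447862] socket mouth [228.79878358 250.26667615]
```

View pics/side16.png

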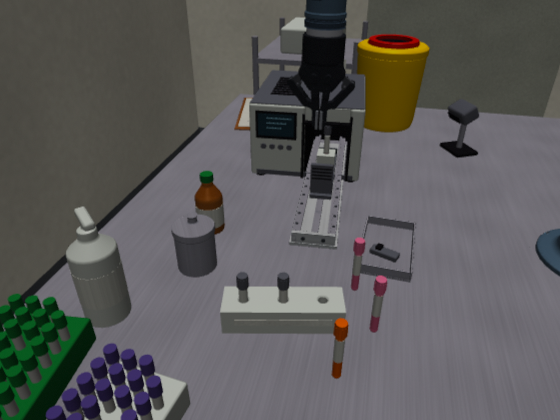

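View pics/j1.png

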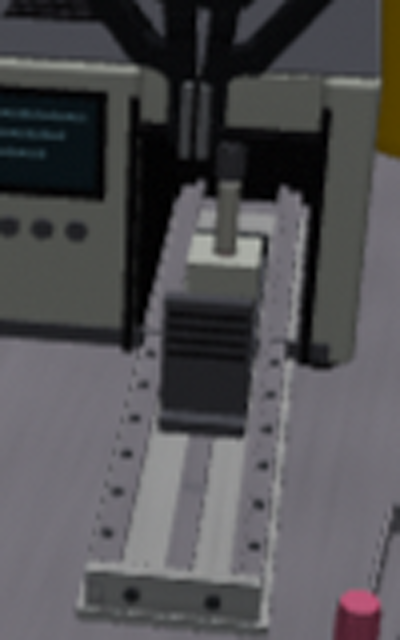

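View pics/j2.png

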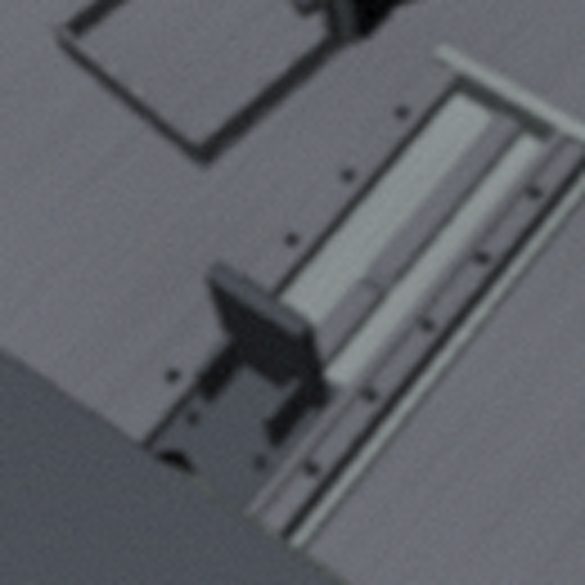

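View pics/wrist16.png

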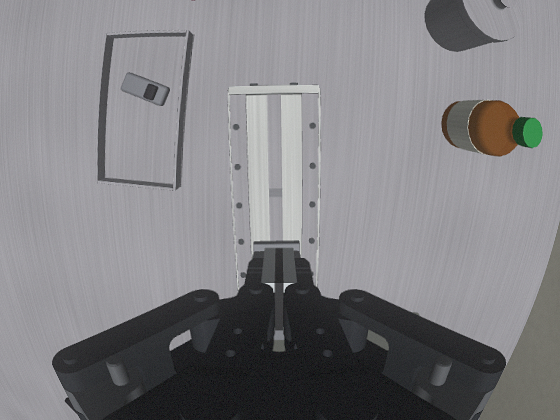

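The tube stands upright in the carriage at the tunnel mouth, and the stand, tray, bottle and jar are where they were. I'll take one look at the bolt knob from the side of the rail before handing in.

Call:
carry_out(moves=[[0.02,0,0,0,0,0,0],[0.05,0.01,0,0,0,0,0],[0.075,0.03,0.0,0,0,0,0],[0.085,0.045,0,0,0,0,0],[0.085,0.05,0,0,0,0,0],[0.085,0.05,0,0,0,0,0],[0.085,0.05,0,0,0,0,0],[0.085,0.05,0,0,0,0,0]])

```text
clock: 24.97
position: [0.6284, -0.0659, 0.2029]
tool_rot: [-3.14, 0.003, 0.054]
ft_force: [-0.5, -0.1, 0.2]
width: -0.0003
```

```bash
python3 - <<'E'
from h import *
st();c=snap("wrist","wrist17")
u=np.array([.052,-.9986]);s=np.array([.5466,-.1048])+u*.1297;k=s-u*.075
for z in (.058,.0615): print(z,k,proj(c,[*k,z],True))
x,y=proj(c,[*k,.058],True).astype(int)
x0=max(0,x-55);y0=max(0,y-50);print(x0,y0);crop("wrist17",x0,y0,110,100,6,"k1")
E
```

```text
{'clock': np.float64(24.9667), 'qpos': array([ 0.6886,  0.5217, -0.8597,  1.635 ,  0.4187,  1.1832, -0.2137]), 'position': array([ 0.6284, -0.0659,  0.2029]), 'tool_rot': array([-3.1405e+00,  2.7000e-03,  5.4000e-02]), 'ft_force': array([-0.5366, -0.1487,  0.2475]), 'width': np.float64(-0.0003)}
0.058 [ 0.5494444  -0.15942342] [196.3782769  280.91694902]
0.0615 [ 0.5494444  -0.15942342] [195.59379002 282.54981338]
141 230
```

View pics/k1.png

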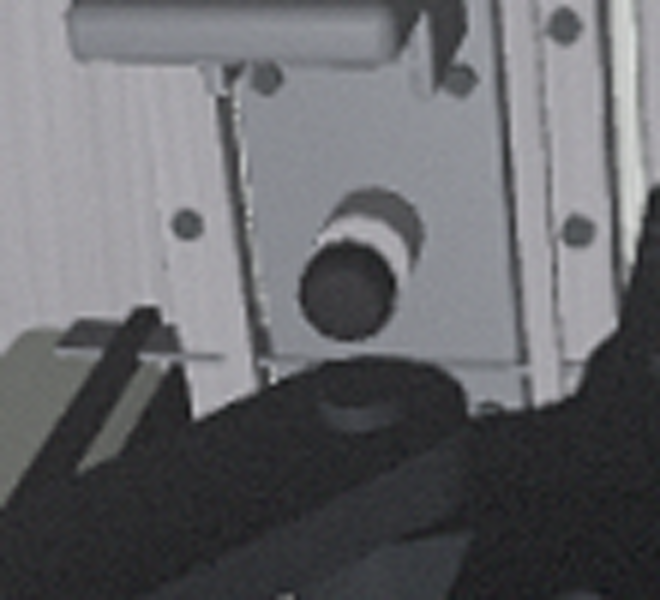

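```bash
python3 - <<'E'
from h import *
c=load("wrist17")
P=lambda x,y,s=6,x0=141,y0=230:((x+.5)/s-.5+x0,(y+.5)/s-.5+y0)
def ht(c,base,top):
    b=plane(c,*base,.027,True); best=min(np.arange(.045,.075,.0001),key=lambda z:np.linalg.norm(proj(c,[b[0],b[1],z],True)-top)); 
    return b.round(4),best,np.linalg.norm(proj(c,[b[0],b[1],best],True)-top)
for b in [(375,236),(373,238),(377,233)]: print("now",ht(c,P(*b),P(348,290)))
E
python3 - <<'E'
from h import *
# reference: bolt dropped in the loading notch and raised underway
crop("wrist8",250,70,60,70,8,"r1")
crop("wrist1",470,170,60,50,10,"r2")
E
```

```text
now (array([ 0.5497, -0.161 ,  0.027 ]), np.float64(0.0486000000000001), np.float64(0.17958582506156165))
now (array([ 0.5493, -0.1614,  0.027 ]), np.float64(0.04760000000000007), np.float64(0.024509094897532224))
now (array([ 0.5501, -0.1603,  0.027 ]), np.float64(0.049800000000000136), np.float64(0.26900544787638064))
```

View pics/r2.png

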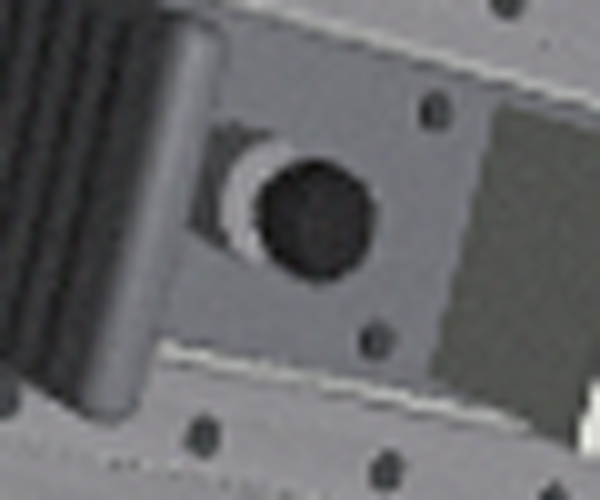

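```bash
python3 - <<'E'
from h import *
def P(x,y,s,x0,y0): return ((x+.5)/s-.5+x0,(y+.5)/s-.5+y0)
def prof(name,ctr,z=.058):
    c=load(name);k=plane(c,*ctr,z,True);o=-c["R"].T@c["t"]
    d=(k-o)[:2];L=np.linalg.norm(d);tan=L/(o[2]-z);d/=L
    g=cv2.cvtColor(c["pixels"],cv2.COLOR_RGB2GRAY)
    print(name,"knob",k.round(4),"tan",round(tan,3))
    # base lies further from camera at knob plane: the collar projects beyond... sample along the ray direction both ways
    ts=np.arange(-.030,.031,.001);v=[]
    for t in ts:
        p=proj(c,[k[0]+d[0]*t,k[1]+d[1]*t,z],True);v.append(int(cv2.getRectSubPix(g,(1,1),(float(p[0]),float(p[1])))[0,0]))
    print(list(zip((ts*1000).round().astype(int).tolist(),v)))
prof("wrist17",P(348,290,6,141,230)); prof("wrist1",P(316,220,10,470,170)); 
for n in ("wrist8","wrist11","wrist6"):
    c=load(n);p=proj(c,[.5466-.052*.075,-.1048+.075,.058],True);print(n,p)
crop("wrist11",250,90,60,50,10,"r3");crop("wrist6",250,90,60,50,10,"r4")
E
```

```text
wrist17 knob [ 0.552  -0.1557  0.058 ] tan 0.612
[(-30, 144), (-29, 143), (-28, 145), (-27, 143), (-26, 143), (-25, 143), (-24, 143), (-23, 143), (-22, 146), (-21, 105), (-20, 83), (-19, 86), (-18, 85), (-17, 85), (-16, 94), (-15, 130), (-14, 163), (-13, 168), (-12, 167), (-11, 154), (-10, 110), (-9, 51), (-8, 44), (-7, 45), (-6, 48), (-5, 51), (-4, 56), (-3, 62), (-2, 63), (-1, 60), (0, 61), (1, 60), (2, 59), (3, 60), (4, 60), (5, 59), (6, 59), (7, 56), (8, 55), (9, 51), (10, 65), (11, 121), (12, 135), (13, 137), (14, 136), (15, 128), (16, 107), (17, 87), (18, 71), (19, 51), (20, 44), (21, 46), (22, 43), (23, 45), (24, 46), (25, 46), (26, 46), (27, 45), (28, 44), (29, 43), (30, 44)]
wrist1 knob [ 0.5417 -0.024   0.058 ] tan 0.859
[(-30, 130), (-29, 128), (-28, 125), (-27, 119), (-26, 114), (-25, 110), (-24, 100), (-23, 77), (-22, 62), (-21, 64), (-20, 69), (-19, 84), (-18, 108), (-17, 135), (-16, 147), (-15, 146), (-14, 141), (-13, 123), (-12, 89), (-11, 48), (-10, 30), (-9, 31), (-8, 33), (-7, 36), (-6, 37), (-5, 39), (-4, 41), (-3, 46), (-2, 48), (-1, 47), (0, 47), (1, 49), (2, 50), (3, 46), (4, 44), (5, 45), (6, 47), (7, 44), (8, 41), (9, 40), (10, 39), (11, 67), (12, 102), (13, 115), (14, 118), (15, 118), (16, 117), (17, 117), (18, 118), (19, 117), (20, 116), (21, 115), (22, 116), (23, 116), (24, 114), (25, 114), (26, 116), (27, 118), (28, 114), (29, 101), (30, 88)]
wrist8 [278.84183874 109.7971042 ]
wrist11 [278.42158686 111.30948166]
wrist6 [278.9900718  109.40185479]
```

View pics/r3.png

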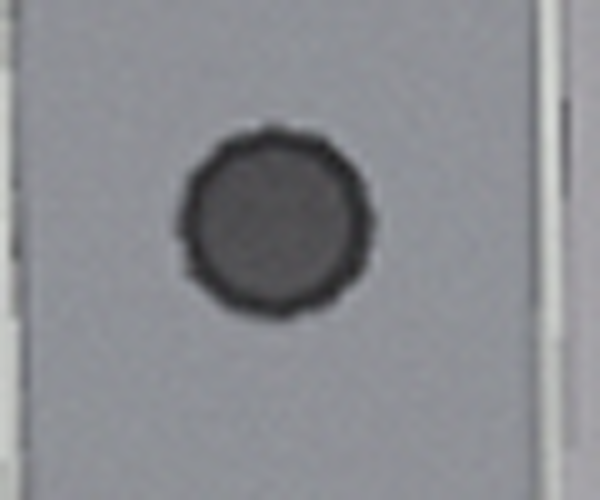

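The knob's parallax offset now works out at about 7.3 mm, against 7.0 mm when it was dropped in the loading notch. A raised bolt would differ by 3.5 mm, so it has dropped. The gripper is clear of everything, so I'll hand in.

```bash
python3 - <<'E'
from h import *
st(); print(job_done())
E
```

```text
{'clock': np.float64(25.0167), 'qpos': array([ 0.6885,  0.5212, -0.86  ,  1.6346,  0.4189,  1.1831, -0.2137]), 'position': array([ 0.6287, -0.0658,  0.2033]), 'tool_rot': array([-3.1408e+00,  1.8000e-03,  5.4300e-02]), 'ft_force': array([-0.0657,  1.192 ,  0.6707]), 'width': np.float64(0.0002)}
the job is handed in; nothing more can be done
None
```

The long tube is standing in the carriage's socket, and the carriage is home against the end stop. I handed the job in at about 25 s; no verdict is reported.

**What I did**
- **Tube:** I took it by its cap from the stand, lowered it fully into the socket and let go. The cap top then sat within about 2 px of its seated position in the side and wrist views.
- **Carriage:** I pushed the tab until it broke free. The last force reading before that was about 12 N. I then slid it in slowly until it met the stop after about 130 mm of travel.
- **Seating:** I held a steady push that rose to 13.3 N on the tool. That leaves an estimated 9.5 N on the stop after drag; I couldn't measure the force on the stop directly.

**Last checks**
- **Tube at home:** it stands upright in the carriage. Its cap top was about 1.5 px off the predicted spot, which is within the camera calibration.
- **Bolt:** it looks dropped. The force fell to about 0 just before the stop, and the knob's offset in the picture matched the dropped state at the start (about 7.3 mm against 7.0 mm; a raised bolt would differ by 3.5 mm). The knob's absolute position disagreed with my prediction by 4 to 6 mm in both views, so this rests on the comparison alone.
- **Bystanders:** the short tubes, bottle, jar and tray looked unmoved by eye; I did not re-measure them.

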